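# Pack the graded feeder cups under their clip-on carrier cover

## Robot

A 6-joint arm with a two-finger parallel gripper is mounted at the origin on the work surface. World frame = base frame: x ahead of the robot, y to its left, z up, the work surface at z = 0. Lengths are in mm, angles in rad, forces in N, time in s.
With the tool pointing down it reaches from about 275 to 750 mm from the base axis. Payload 10.2 kg.
Tool frame: the origin (TCP) lies at the very end of the fingers, on their centre line; the grasp point (between the pads) lies 19 mm behind it; z points along the fingers, y is the direction in which the jaws open and shut (so a half turn about z gives the same grasp; the last joint's range is limited). The gripper opens to 85 mm and grips with 20 to 120 N. Pads are 22 mm wide; open, the fingers measure 114 mm over their backs; the gripper's body (76 mm by 85 mm) begins 54 mm behind the grasp point. The pads swing forward as they close: fully open they stand 13 mm farther back than shut.
Start: joints at [-1.39, 0.313, 1.498, -0, 1.331, -0.223], TCP at [206.269, -482.788, 231.294] pointing down, gripper open.
Joint ranges: [-2.94, 2.94], [-0.97, 2.17], [0.19, 2.56], [-1.23, 4.37], [0.02, 3.11], [-2.88, 2.88]. Speed limits (rad/s): [2.39, 2.39, 3.01, 3.14, 3.14, 3.14].

## Interface

Orientations are given as a unit quaternion [w, x, y, z].
In Python, from rig import sensors, imaging, ctrl gives the robot as it stands.
- The arm moves only by the shell command python3 -m creep 'ROWS' [FORCE]. ROWS is JSON, a list of rows, each an object with "grip": the finger opening in mm, from 0 to 85.4; "linear": the shift along the tool's x, y, z in mm, a list of three; "rot": the turn, a rotation vector about the tool's x, y, z in rad, a list of three. A call has 1 to 12 rows; each row shifts and turns the commanded pose from where the row before left it, along the tool's axes as they then stand; what a row does not reach is not made up. A row lasts 1/12 s, in which the tool goes at most 41.7 mm and 7.16 degrees, less where a joint would pass 70% of its speed; a pose out of reach is approached as far as the arm can. A call with a gripper value outside its range is refused whole. The fingers move at their own pace and stop on an object; FORCE is the grip in N (left out, the last holds). Time passes only in rows, so rows that do not move let the fingers close. It gives the time, the measured TCP pose, the force and the opening at its end, in the units of the state.
- sensors.sense(): the state, without advancing time (a new reading comes with each control period).
- imaging.capture(name): name is "scene" or "top" or "wrist"; returns (picture, depth): 480x640x3 uint8, red, green, blue; 480x640 float32, mm along the optical axis (not along the pixel's ray), 0 where there is no reading.
- imaging.camera_params(name): a dict with "intrinsics" (3x3 intrinsics, pixels), "k1" (the pictures are not rectified: a ray, as slopes to the right and down, at radius r is drawn at 1 + k1 r^2 times it, then the intrinsics apply), "R" (3x3) and "t" (3): a world point X has camera coordinates R X + t. Camera axes: x right, y down, z forward; pixel columns grow to the right and rows downward; lengths in mm; the calibration is good to about 2 mm. A picture is of the moment at which its call begins: read the wrist's pose just before it. camera_params takes no time and is no camera call; for the wrist camera it gives the pose at the moment of the call.
- ctrl.finish_job(): hands the job in, once; it reports no verdict.
The state is a dict: "time_s": time; "joints": joint angles; "dq": joint speeds; "tau": joint torques, N m; "eef_pos": TCP position; "ee_rot": TCP orientation; "force": force on the tool from outside, world axes, zero at the start; "wrist_torque": the same for the moment, N m; "grip_width": opening from 0.0 (shut) to 1.0 (fully open).
Only numpy, scipy, OpenCV 4.12 (cv2) and the standard library are available. Lean on these libraries where they do the work, as an engineer would, in place of code of your own. Each camera call takes 0.05 s, during which the arm holds its last target.

## Task

Take the cardboard packing block off the carrier base and put it in the small open carton. Then nest all the steel cups that are out, mouth down as they stand, in the middle of the base, the smallest first and each larger one over it, and set the clear cover over them and push it straight down until it is fully home and both hooks have clicked over it. Let go of everything and leave the other things on the table where they are.

Things in the scene. Friction and masses are not known exactly. Their poses are not given: they have to be found in the camera images.
- base_pad (a point): centre of the top surface of the carrier base, a fixed flat grey plate 180 (x) x 190 (y) x 10 mm on the table, on the left or on the right, turned by up to 0.5 rad. A thin black circle 94 mm across is drawn round this point. A sloped guide lip (130 long, 14 mm high, 75 mm from the centre at its foot, 81 at its top) lines each +-x edge. z up; the base's y axis runs from hook to hook
- hook_l (a joint): springy black snap hook at the base's +y edge: upright strip 36 mm wide, 80 mm high, 85 mm from the centre, hinged at its foot; its nose points inwards to 77 mm from the centre, flat catch 56 mm above the base's top, sloped lead-in above it. 0 rad = upright at rest, grows to about 0.1 as it is bent outwards, springs back. Pushing the cover past both hooks takes about 10 N
- hook_r (a joint): the same hook at the base's -y edge, mirrored; 0 = upright at rest, grows as it is bent outwards
- cover: loose clear cover, a box open below, 140 (x) x 146 (y) mm outside, 4 mm walls, 112 mm high inside, roof top at 117 mm, 0.35 kg; origin at the middle of its lower edge, z up. A grey rib 44 mm long sticks out 8 mm from the middle of each +-y wall, 46 to 54 mm above the lower edge; the hooks snap over these ribs. At first on the table on the side opposite the base, turned up to 0.5 rad
- cover_grip (a point): point to grip on the cover's handle, 142 mm above cover: a solid grey bar 80 mm long along the cover's x, 20 mm thick along its y, from 117 to 155 mm high. The cover goes on with its y axis along the base's y, either way round; home, its lower edge is on the base, this point 142 mm above base_pad. Ribs meet hooks 25 mm above home; they snap back in the last 2 mm
- block_mid (a point): centre of the loose cardboard packing block, 90 (x) x 50 (y) x 80 mm high, 0.05 kg, at first on the middle of the base; x along its length
- carton_floor (a point): centre of the inner floor of the small open cardboard carton, fixed, 140 x 140 mm outside, 60 mm high, walls and floor 5 mm thick; z up
- cup1_mid (a point): centre (half-way up) of steel cup 1 of 5 by size, standing mouth down; round, conical, outside 40 mm across at the mouth (below) and 22 mm at its closed flat top, 60 mm high, wall 2.5 mm, top 3 mm thick, 30 g more or less; z up. Nested over the next smaller cup it has about 3 mm to spare all round. Absent in some starts
- cup2_mid (a point): centre (half-way up) of steel cup 2 of 5 by size, standing mouth down; round, conical, outside 51 mm across at the mouth (below) and 33 mm at its closed flat top, 65 mm high, wall 2.5 mm, top 3 mm thick, 42 g more or less; z up. Nested over the next smaller cup it has about 3 mm to spare all round. Absent in some starts
- cup3_mid (a point): centre (half-way up) of steel cup 3 of 5 by size, standing mouth down; round, conical, outside 62 mm across at the mouth (below) and 44 mm at its closed flat top, 70 mm high, wall 2.5 mm, top 3 mm thick, 54 g more or less; z up. Nested over the next smaller cup it has about 3 mm to spare all round. Absent in some starts
- cup4_mid (a point): centre (half-way up) of steel cup 4 of 5 by size, standing mouth down; round, conical, outside 73 mm across at the mouth (below) and 55 mm at its closed flat top, 75 mm high, wall 2.5 mm, top 3 mm thick, 66 g more or less; z up. Nested over the next smaller cup it has about 3 mm to spare all round. Absent in some starts
- cup5_mid (a point): centre (half-way up) of steel cup 5 of 5 by size, standing mouth down; round, conical, outside 84 mm across at the mouth (below) and 66 mm at its closed flat top, 80 mm high, wall 2.5 mm, top 3 mm thick, 78 g more or less; z up. Nested over the next smaller cup it has about 3 mm to spare all round. Absent in some starts
- jar: a small amber glass jar with a grey cap, 50 mm across, 65 mm high; a bystander, to be left alone (origin on its underside)
- tin: a small aluminium can with a paper band, 56 mm across, 50 mm high; a bystander, to be left alone (origin on its underside)
Things that resemble listed ones, but are neither listed nor needed, are in the scene too. Leave any purple or red look-alike of the part that bears cup5_mid alone.

How it is judged (in metres and radians):
On the way, in this order (a step that is already met when the one before it is completed fails the run):
1. the packing block lies in the carton (x of block_mid in the frame of carton_floor between -0.06 and 0.06 m and y of block_mid in the frame of carton_floor between -0.06 and 0.06 m and z of block_mid in the frame of carton_floor below 0.055 m), for 0.2 s.
2. all cups that are out stand nested in the middle of the base (horizontal distance between each of cup1_mid, cup2_mid, cup3_mid, cup4_mid, cup5_mid and base_pad below 0.02 m and z of cup1_mid in the frame of base_pad below 0.035 m and angle between each of cup1_mid, cup2_mid, cup3_mid, cup4_mid, cup5_mid's own z axis and vertical below 0.1 rad and z of cup2_mid in the frame of base_pad below 0.0375 m and z of cup3_mid in the frame of base_pad below 0.04 m and z of cup4_mid in the frame of base_pad below 0.0425 m and z of cup5_mid in the frame of base_pad below 0.045 m), for 0.2 s.
3. the cover is home and both hooks have snapped back (horizontal distance between cover_grip and base_pad below 0.012 m and z of cover_grip in the frame of base_pad between 0.138 and 0.1455 m and angle between cover_grip's own z axis and vertical below 0.03 rad and angle between the y axis of cover_grip and the y axis of base_pad, either way round below 0.1 rad and value of joint each of hook_l, hook_r below 0.04 rad), for 0.2 s.
At the end, for the whole second after the job is handed in: Block in the carton; each cup out stands mouth down on the base (within 5 mm in height, 20 mm of its centre, tilt 0.1 rad); cover at rest within 12 mm of centre, 3.5 mm of home height, level to 0.03 rad, turned within 0.1 rad of the base, both hooks below 0.04 rad; all let go (all of step 1 and all of step 2 and all of step 3 and linear speed of cover below 0.02 m/s); the robot touches nothing.
It fails at once if a bystander is moved by more than 30 mm (distance of any of jar, tin from where it was at the start of the episode above 0.03 m).
Of cup1, cup2, cup3, cup4, cup5 only 3 to 5 are there at a start; the rules pass over those that are not, and their reading is None.
At some moment in a run one of cup4, cup5, cover may be knocked a few centimetres aside while the robot is not near it.
It also fails if it takes over 208 s, if anything falls off the work surface, if the arm or the gripper's body presses on something with over 40 N, if the wrist force passes 120 N, or if a joint passes its speed limit or range.

## Working session

There is one attempt and no reset: what is moved stays moved. The work goes in short steps, Python scripts to look and compute and a shell command to move; the robot and the scene stay as the last step left them, time stands still between calls to the robot, and variables do not carry over. Pictures are saved under pics/ and viewed, and the job is handed in when it is done.

```bash
ls; mkdir -p pics; python3 - <<'E'
from rig import sensors, imaging, ctrl
import cv2
print(sensors.sense())
for n in ["scene","top","wrist"]:
    p,d=imaging.capture(n)
    cv2.imwrite(f"pics/{n}0.png",p[:,:,::-1])
    c=imaging.camera_params(n);print(n,c)
E
```

```text
pics
{'time_s': 0.0, 'joints': array([-1.39040956e+00,  3.13443788e-01,  1.49845056e+00, -8.98903795e-06,
        1.33100572e+00, -2.23405224e-01]), 'dq': array([-0.00061737, -0.00071857,  0.00048913,  0.00030131,  0.00235079,
       -0.00076947]), 'tau': array([-2.88739298e-03, -4.12273550e+01, -2.59744906e+01, -3.60761396e-04,
        4.12837500e-03,  1.89001668e-05]), 'eef_pos': array([ 206.212387  , -482.51854366,  230.73318606]), 'ee_rot': array([-6.53648101e-04,  9.79687716e-01,  2.00528182e-01,  9.69540184e-06]), 'force': array([-1.13773037, -0.30699066, -0.44565792]), 'wrist_torque': array([ 0.02686649,  0.02435353, -0.01787299]), 'grip_width': 0.9981229205366572}
scene {'intrinsics': array([[490.33030494,   0.        , 321.51183277],
       [  0.        , 490.33030494, 239.11697781],
       [  0.        ,   0.        ,   1.        ]]), 'k1': 0.04017418669219485, 'R': array([[-0.06527883,  0.99785055, -0.00574   ],
       [ 0.74310305,  0.04477266, -0.66767752],
       [-0.66598538, -0.04785062, -0.7444285 ]]), 't': array([  27.55509026, -289.5269508 , 1523.84052463])}
top {'intrinsics': array([[527.3437983 ,   0.        , 323.14955176],
       [  0.        , 527.3437983 , 238.44236591],
       [  0.        ,   0.        ,   1.        ]]), 'k1': -0.10301596315333243, 'R': array([[ 0.02030988, -0.99932972,  0.03045689],
       [-0.99717004, -0.02245268, -0.07174802],
       [ 0.07238377, -0.02891351, -0.99695767]]), 't': array([ -35.83519778,  504.2283566 , 1202.78484914])}
wrist {'intrinsics': array([[349.36147862,   0.        , 317.52394657],
       [  0.        , 349.36147862, 237.97446871],
       [  0.        ,   0.        ,   1.        ]]), 'k1': -0.00902155166800687, 'R': array([[ 0.39278082, -0.91962766, -0.00286268],
       [-0.87265292, -0.37369609,  0.31436939],
       [-0.29017256, -0.12098013, -0.94929642]]), 't': array([-524.41845086,  -40.61704716,  380.32138188])}
```

View pics/scene0.png

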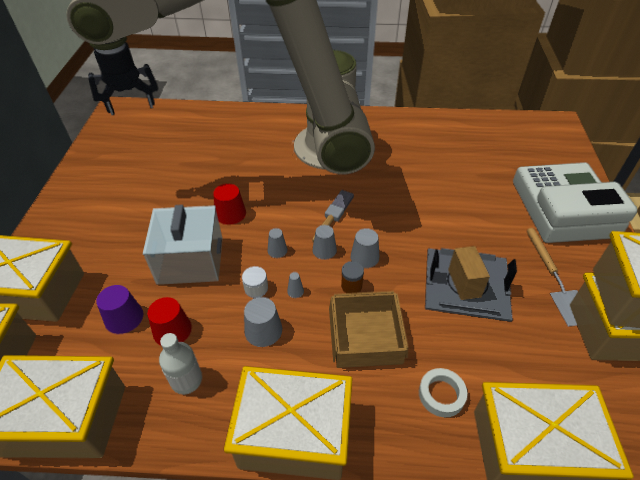

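View pics/top0.png

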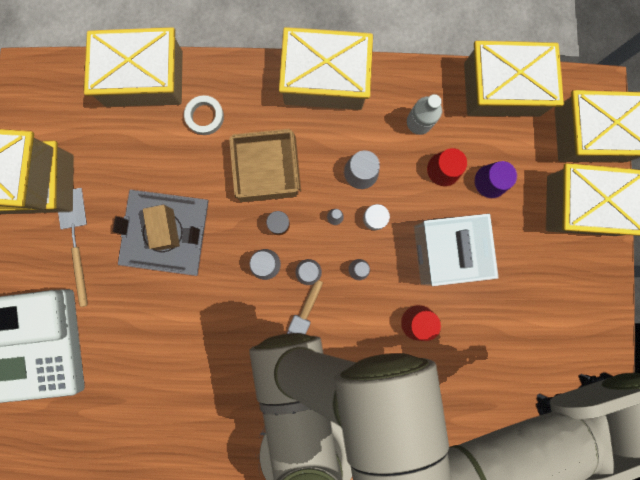

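View pics/wrist0.png

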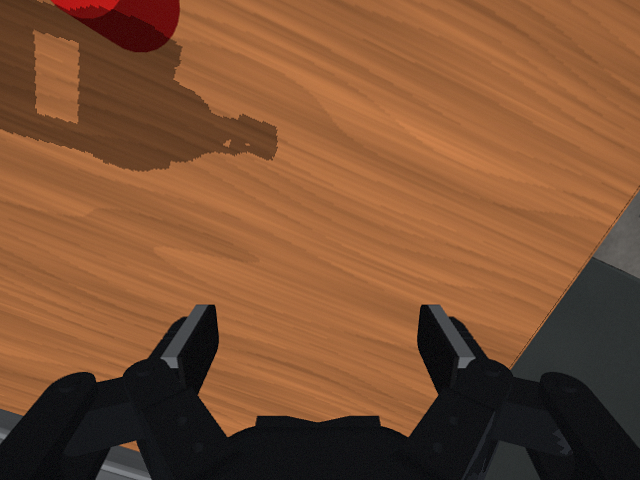

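The scene has five grey cups, seen in the top view at about (364,168), (263,263), (308,271), (361,269) and (336,215). The look-alikes are red at (450,166) and (424,322) and purple at (497,178). The jar is at (277,222), the tin at (376,216), the carton at (264,165), the base with the block at (163,232), and the cover at (457,249).

```bash
cat > h.py <<'E'
import numpy as np, cv2
from rig import sensors, imaging, ctrl
def und(c,uv):
    K=c["intrinsics"];uv=np.atleast_2d(np.array(uv,float))
    y=(uv-[K[0,2],K[1,2]])/[K[0,0],K[1,1]]; x=y.copy()
    for _ in range(20): x=y/(1+c["k1"]*(x**2).sum(1,keepdims=True))
    return x
def cast(c,uv,z):
    s=und(c,uv); d=np.c_[s,np.ones(len(s))]@c["R"]; o=-c["R"].T@c["t"]
    k=(z-o[2])/d[:,2]; return o+k[:,None]*d
def proj(c,X):
    q=np.atleast_2d(X)@c["R"].T+c["t"]; s=q[:,:2]/q[:,2:]
    s=s*(1+c["k1"]*(s**2).sum(1,keepdims=True)); K=c["intrinsics"]
    return s*[K[0,0],K[1,1]]+[K[0,2],K[1,2]]
def cloud(c,d):
    v,u=np.mgrid[:d.shape[0],:d.shape[1]]
    s=und(c,np.c_[u.ravel(),v.ravel()]); q=np.c_[s,np.ones(len(s))]*d.ravel()[:,None]
    P=(q-c["t"])@c["R"]; P[d.ravel()==0]=np.nan
    return P.reshape(*d.shape,3)
E
python3 - <<'E'
from h import *
p,d=imaging.capture("top");c=imaging.camera_params("top")
P=cloud(c,d)
np.save("P.npy",P);cv2.imwrite("pics/t1.png",p[:,:,::-1])
print("table",np.nanmedian(P[290:310,150:190,2]))
for n,(u,v) in dict(A=(364,166),B=(262,261),C=(308,269),D=(361,267),E=(336,213),jar=(277,220),tin=(376,215),block=(158,225),carton=(264,165),plate=(140,262),handle=(464,248),roof=(440,235),red1=(453,160),purp=(503,172),red2=(426,320)).items():
    print(n,np.round(P[v-1:v+2,u-1:u+2].reshape(-1,3).mean(0),1), p[v,u])
# top discs: connected comps of elevated region
z=P[:,:,2]
for n,(u,v) in dict(A=(364,166),B=(262,261),C=(308,269),D=(361,267),E=(336,213),jar=(277,220),tin=(376,215),purp=(503,172),red1=(453,160),red2=(426,320),block=(158,225),handle=(464,248)).items():
    z0=np.nanmedian(z[v-1:v+2,u-1:u+2]);m=(abs(z-z0)<4).astype(np.uint8)
    nn,l,s,ce=cv2.connectedComponentsWithStats(m,connectivity=4)
    k=l[v,u];mm=l==k
    (cx,cy),(w,h),a=cv2.minAreaRect(np.argwhere(mm)[:,::-1].astype(np.float32))
    X=cast(c,ce[k],z0)[0];e=cast(c,[[cx-w/2,cy],[cx+w/2,cy],[cx,cy-h/2],[cx,cy+h/2]],z0)
    print(n,'z',round(z0,1),'area',s[k,4],'ctr',np.round(X,1),'wh mm',round(np.linalg.norm(e[0]-e[1]),1),round(np.linalg.norm(e[2]-e[3]),1),'ang',round(a,1))
E
```

```text
table -0.6998536168860695
A [ 664.7 -111.2   79.8] [179 182 187]
B [448.1 110.1  73.8] [181 184 190]
C [432.8   8.5  68.8] [177 180 182]
D [ 439.7 -109.4   63.8] [180 184 188]
E [559.9 -51.6  59.8] [181 186 189]
jar [540.4  80.1  65. ] [126 124 128]
tin [ 558.7 -143.2   50.5] [233 237 238]
block [521.  338.8  89.9] [175 141  93]
carton [677.3 118.2   3. ] [178 144  91]
plate [440.8 399.5  13.2] [72 66 69]
handle [nan nan nan] [130 133 138]
roof [ 511.  -274.3  115.6] [220 230 229]
red1 [ 685.  -313.5   79.1] [206  41  40]
purp [ 661.2 -429.5   80.1] [116  53 163]
red2 [ 325.4 -253.7   78.8] [208  50  46]
A z 79.7 area 628 ctr [ 667.7 -112.    79.7] wh mm 65.1 63.6 ang 90.0
B z 73.8 area 465 ctr [442.8 109.3  73.8] wh mm 52.9 54.4 ang 45.0
C z 68.7 area 301 ctr [427.5   7.2  68.7] wh mm 42.0 41.9 ang 90.0
D z 64.2 area 169 ctr [ 435.5 -110.9   64.2] wh mm 31.3 31.2 ang 90.0
E z 60.8 area 65 ctr [558.2 -53.3  60.8] wh mm 20.6 20.7 ang 56.3
jar z 64.9 area 373 ctr [536.6  79.   64.9] wh mm 49.0 47.1 ang 90.0
tin z 51.0 area 383 ctr [ 555.8 -147.    51. ] wh mm 54.2 53.2 ang 26.6
purp z 80.8 area 596 ctr [ 653.5 -428.    80.8] wh mm 68.4 63.7 ang 45.0
red1 z 79.2 area 303585 ctr [496.8 -13.2  79.2] wh mm 1078.3 1472.8 ang 90.0
red2 z 79.6 area 651 ctr [ 313.6 -253.    79.6] wh mm 64.8 63.6 ang 90.0
block z 90.4 area 843 ctr [518.5 341.4  90.4] wh mm 91.8 50.0 ang 80.0
handle z 153.9 area 312 ctr [ 481.1 -319.7  153.9] wh mm 81.8 18.4 ang 82.9
```

```bash
python3 - <<'E'
from h import *
P=np.load("P.npy");p=cv2.imread("pics/t1.png");c=imaging.camera_params("top")
z=P[:,:,2]
def rect(m,z0,n):
    l=cv2.connectedComponentsWithStats(m.astype(np.uint8),connectivity=4); k=1+np.argmax(l[2][1:,4])
    uv=np.argwhere(l[1]==k)[:,::-1]; X=cast(c,uv,z0)[:,:2].astype(np.float32)
    (cx,cy),(w,h),a=cv2.minAreaRect(X); print(n,len(X),'mean',X.mean(0),'rect',(cx,cy),(w,h),a)
win=np.zeros(z.shape,bool);
b=win.copy();b[180:285,105:220]=1
g=p.max(2).astype(int)-p.min(2)<25
plate=b&g&(p.max(2)<120)
rect(plate,10,'plate');cv2.imwrite("pics/pm.png",plate*255)
rect(b&(z>84)&(z<96)&(p[:,:,2]>120),90,'block')
h=win.copy();h[210:290,415:505]=1
rect(h&(z>148)&(z<160),155,'handle'); rect(h&(z>110)&(z<120),117,'roof')
h=win.copy();h[120:205,220:305]=1
rect(h&(z>50)&(z<66),60,'cartonrim')
cv2.imwrite("pics/c1.png",cv2.resize(p[170:295,95:230],None,fx=4,fy=4,interpolation=cv2.INTER_CUBIC))
E
```

```text
plate 446 mean [507.84875 286.55032] rect (507.7346496582031, 291.43572998046875) (80.6052017211914, 67.92808532714844) 76.19639587402344
block 898 mean [519.0191 341.9813] rect (519.11669921875, 342.0773620605469) (89.98397827148438, 49.08695602416992) 12.563817024230957
handle 339 mean [ 480.70297 -319.27676] rect (480.8833312988281, -318.5794982910156) (79.7689208984375, 20.334245681762695) 7.7055463790893555
roof 3757 mean [ 480.1884  -318.34525] rect (481.0238037109375, -319.83935546875) (142.84768676757812, 149.32958984375) 7.616218090057373
cartonrim 988 mean [668.436   114.18469] rect (669.5142211914062, 113.19969177246094) (150.3396453857422, 148.49118041992188) 7.459512710571289[ WARN:0@0.867] global loadsave.cpp:1063 imwrite_ Unsupported depth image for selected encoder is fallbacked to CV_8U.
```

View pics/c1.png

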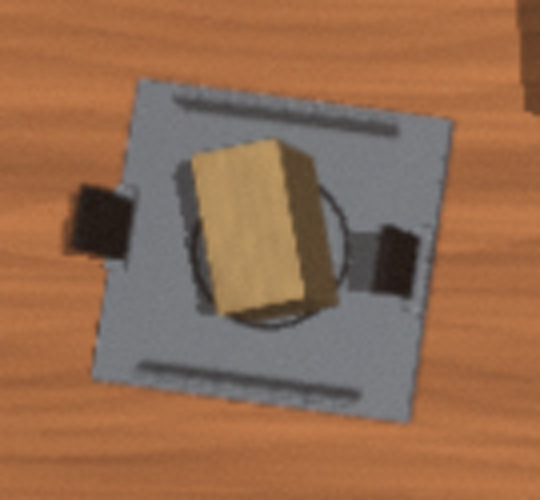

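View pics/pm.png

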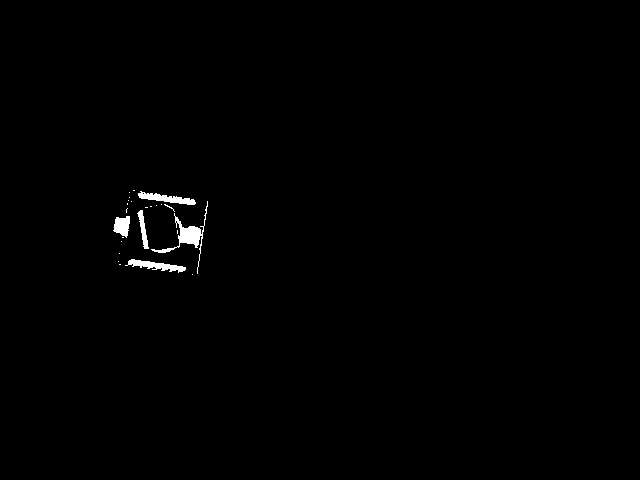

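```bash
python3 - <<'E'
from h import *
P=np.load("P.npy");p=cv2.imread("pics/t1.png");c=imaging.camera_params("top")
hsv=cv2.cvtColor(p,cv2.COLOR_BGR2HSV); z=P[:,:,2]
b=np.zeros(z.shape,bool);b[182:285,108:220]=1
m=b&(hsv[:,:,1]<60)&(p.max(2)>60)&~(z>30)
m=cv2.morphologyEx(m.astype(np.uint8),cv2.MORPH_OPEN,np.ones((3,3)))
uv=np.argwhere(m)[:,::-1];X=cast(c,uv,10)[:,:2].astype(np.float32)
print(cv2.minAreaRect(X))
q=np.array([[140,78],[453,118],[410,422],[93,378]]);q=(q+.5)/4-.5+[95,170]
C=cast(c,q,10)[:,:2];print(C,C.mean(0));
for i in range(4):
    e=C[(i+1)%4]-C[i];print(np.linalg.norm(e),np.degrees(np.arctan2(e[1],e[0])))
# scene cam
p,d=imaging.capture("scene");cs=imaging.camera_params("scene");cv2.imwrite("pics/s1.png",p[230:330,410:530,::-1].repeat(5,0).repeat(5,1))
Ps=cloud(cs,d)
def disc(c,P,u,v,n):
    z=P[:,:,2];z0=np.nanmedian(z[v-1:v+2,u-1:u+2]);l=cv2.connectedComponentsWithStats((abs(z-z0)<4).astype(np.uint8),connectivity=4);k=l[1][v,u];print(n,z0,l[2][k,4],cast(c,l[3][k],z0)[0])
for n,z0,X in [('A',80,(668,-112)),('B',75,(443,109)),('C',70,(427.5,7)),('D',65,(435.5,-111)),('E',60,(558,-53)),('block',90,(519,342))]:
    u,v=np.round(proj(cs,[*X,z0])[0]).astype(int);disc(cs,Ps,u,v,n)
E
```

```text
((512.4183349609375, 350.3255615234375), (189.44146728515625, 178.95982360839844), 83.6391830444336)
[[611.80184767 433.52876585]
 [591.75312025 246.70072487]
 [413.65162106 265.31901247]
 [434.60221882 452.91873608]] [512.95220195 349.61680982]
187.90068751707815 -96.12503506466317
179.07200967099197 174.0321179593537
188.76594991186812 83.62777553951501
178.25734041964924 -6.244713572931415
A 79.78063168649824 677 [ 669.01138026 -112.51378777   79.78063169]
B 74.27135501766863 320 [444.18308391 108.68810067  74.27135502]
C 68.63201121760892 212 [428.10406796   6.97334637  68.63201122]
D 64.14974473048609 114 [ 436.6536968  -111.88704653   64.14974473]
E 58.68970276873154 72 [558.76283581 -52.92616476  58.68970277]
block 89.8025016214406 724 [520.33532605 340.77435035  89.80250162]
```

View pics/s1.png

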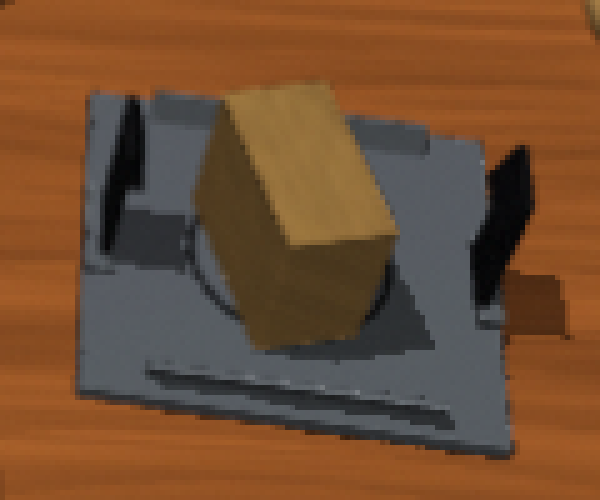

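```bash
cat > to.py <<'E'
import sys,numpy as np
from rig import sensors
from scipy.spatial.transform import Rotation as Ro
s=sensors.sense();q=s["ee_rot"];R=Ro.from_quat([q[1],q[2],q[3],q[0]]).as_matrix();x=s["eef_pos"]
yaw=np.arctan2(R[1,0],R[0,0])
print("t",round(s["time_s"],2),"pos",np.round(x,1),"yaw",round(np.degrees(yaw),2),"zax",np.round(R[:,2],4),"F",np.round(s["force"],1),"grip",round(s["grip_width"]*85.4,1),"j6",np.round(s["joints"][[0,5]],2))
if len(sys.argv)>4:
    t=np.array([float(a) for a in sys.argv[1:4]]);w=np.radians(float(sys.argv[4]))
    d=(yaw-w+np.pi/2)%np.pi-np.pi/2   # tool z is down: +rot lowers yaw; jaw symmetric
    w=yaw-d; Rw=np.array([[np.cos(w),np.sin(w),0],[np.sin(w),-np.cos(w),0],[0,0,-1]])
    print("delta now-frame",np.round(R.T@(t-x),1),"| rotz",round(d,3),"| delta after rot",np.round(Rw.T@(t-x),1),"rows",round(np.linalg.norm(t-x)/41.7,1))
E
python3 to.py 519.5 341.5 200 12.56
```

```text
t 0.25 pos [ 206.3 -482.7  231. ] yaw 23.14 zax [-1.e-04  6.e-04 -1.e+00] F [ 0.1  0.1 -0.2] grip 85.4 j6 [-1.39 -0.22]
delta now-frame [ 611.9 -634.8   31.5] | rotz 0.185 | delta after rot [ 485.  -736.3   31. ] rows 21.2
```

```bash
python3 -m creep '[{"grip":80,"linear":[25,-26,0],"rot":[0,0,0]},{"grip":80,"linear":[25,-26,0],"rot":[0,0,0]},{"grip":80,"linear":[25,-26,0],"rot":[0,0,0]},{"grip":80,"linear":[25,-26,0],"rot":[0,0,0]},{"grip":80,"linear":[25,-26,0],"rot":[0,0,0]},{"grip":80,"linear":[25,-26,0],"rot":[0,0,0]},{"grip":80,"linear":[25,-26,0],"rot":[0,0,0]},{"grip":80,"linear":[25,-26,0],"rot":[0,0,0]},{"grip":80,"linear":[25,-26,0],"rot":[0,0,0]},{"grip":80,"linear":[25,-26,0],"rot":[0,0,0]},{"grip":80,"linear":[25,-26,0],"rot":[0,0,0]},{"grip":80,"linear":[25,-26,0],"rot":[0,0,0]}]' 40; python3 to.py 519.5 341.5 200 12.56
```

```text
time_s: 1.25
eef_pos: [359.7, -76.3, 231.5]
ee_rot: [0.0, 0.98, 0.2, 0.0]
force: [0.3, -0.6, 0.5]
grip_width: 0.935
t 1.25 pos [359.7 -76.3 231.5] yaw 23.12 zax [ 5.e-04 -3.e-04 -1.e+00] F [ 0.3 -0.6  0.5] grip 79.8 j6 [-0.53  0.64]
delta now-frame [ 311.  -321.5   31.4] | rotz 0.184 | delta after rot [ 246.8 -373.    31.5] rows 10.8
```

```bash
python3 -m creep '[{"grip":80,"linear":[28,-29,2],"rot":[0,0,0]},{"grip":80,"linear":[28,-29,2],"rot":[0,0,0]},{"grip":80,"linear":[28,-29,2],"rot":[0,0,0]},{"grip":80,"linear":[28,-29,2],"rot":[0,0,0]},{"grip":80,"linear":[28,-29,2],"rot":[0,0,0]},{"grip":80,"linear":[28,-29,2],"rot":[0,0,0]},{"grip":80,"linear":[28,-29,2],"rot":[0,0,0]},{"grip":80,"linear":[28,-29,2],"rot":[0,0,0]},{"grip":80,"linear":[28,-29,2],"rot":[0,0,0]},{"grip":80,"linear":[28,-29,2],"rot":[0,0,0]},{"grip":80,"linear":[0,0,0],"rot":[0,0,0.092]},{"grip":80,"linear":[0,0,0],"rot":[0,0,0.092]}]' 40; python3 to.py 519.5 341.5 50 12.56; python3 - <<'E'
from h import *
p,d=imaging.capture("wrist");cv2.imwrite("pics/w1.png",p[:,:,::-1])
E
```

```text
time_s: 2.25
eef_pos: [502.9, 300.5, 210.0]
ee_rot: [0.0, 0.994, 0.109, -0.001]
force: [-0.4, -0.2, -0.0]
grip_width: 0.937
t 2.25 pos [502.9 300.5 210. ] yaw 12.51 zax [-1.6e-03 -5.0e-04 -1.0e+00] F [-0.4 -0.2 -0. ] grip 80.0 j6 [0.34 1.69]
delta now-frame [ 25.3 -36.5 159.9] | rotz -0.001 | delta after rot [ 25.1 -36.5 160. ] rows 4.0
```

View pics/w1.png

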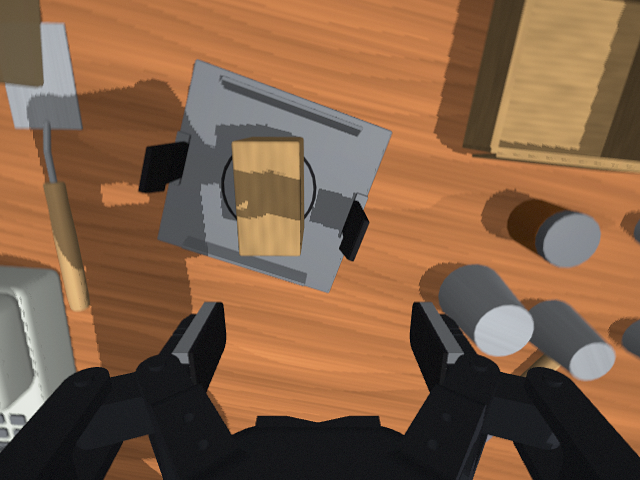

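```bash
python3 -m creep '[{"grip":80,"linear":[12.5,-18,0],"rot":[0,0,0]},{"grip":80,"linear":[12.5,-18.5,0],"rot":[0,0,0]},{"grip":80,"linear":[0,0,0],"rot":[0,0,0]},{"grip":80,"linear":[0,0,32],"rot":[0,0,0]},{"grip":80,"linear":[0,0,32],"rot":[0,0,0]},{"grip":80,"linear":[0,0,32],"rot":[0,0,0]},{"grip":80,"linear":[0,0,32],"rot":[0,0,0]},{"grip":80,"linear":[0,0,32],"rot":[0,0,0]},{"grip":45,"linear":[0,0,0],"rot":[0,0,0]},{"grip":45,"linear":[0,0,0],"rot":[0,0,0]},{"grip":45,"linear":[0,0,0],"rot":[0,0,0]},{"grip":45,"linear":[0,0,0],"rot":[0,0,0]}]' 25; python3 to.py 519.5 341.5 50 12.56
```

```text
time_s: 3.3
eef_pos: [520.7, 340.1, 53.9]
ee_rot: [-0.001, 0.994, 0.11, 0.002]
force: [0.7, -0.5, -0.8]
grip_width: 0.584
t 3.3 pos [520.7 340.1  53.9] yaw 12.61 zax [ 0.0037  0.0015 -1.    ] F [ 0.7 -0.5 -0.8] grip 49.8 j6 [0.39 1.74]
delta now-frame [-0.9 -1.6  3.9] | rotz 0.001 | delta after rot [-0.8 -1.6  3.9] rows 0.1
```

```bash
python3 -m creep '[{"grip":45,"linear":[0,0,0],"rot":[0,0,0]},{"grip":45,"linear":[0,0,-20],"rot":[0,0,0]},{"grip":45,"linear":[0,0,-36],"rot":[0,0,0]},{"grip":45,"linear":[0,0,-36],"rot":[0,0,0]},{"grip":45,"linear":[0,0,-36],"rot":[0,0,0]},{"grip":45,"linear":[0,0,0],"rot":[0,0,0.089]}]'; python3 to.py 668.7 114 180 7.5
```

```text
time_s: 3.8
eef_pos: [522.0, 340.9, 188.6]
ee_rot: [-0.002, 0.998, 0.066, 0.007]
force: [0.2, 0.6, 0.3]
grip_width: 0.587
t 3.8 pos [522.  340.9 188.6] yaw 7.54 zax [ 0.0132  0.0054 -0.9999] F [0.2 0.6 0.3] grip 50.1 j6 [0.39 1.83]
delta now-frame [115.5 244.2   9.3] | rotz 0.001 | delta after rot [115.8 244.1   8.6] rows 6.5
```

```bash
python3 -m creep '[{"grip":45,"linear":[14.5,30.5,0],"rot":[0,0,0]},{"grip":45,"linear":[14.5,30.5,0],"rot":[0,0,0]},{"grip":45,"linear":[14.5,30.5,0],"rot":[0,0,0]},{"grip":45,"linear":[14.5,30.5,0],"rot":[0,0,0]},{"grip":45,"linear":[14.5,30.5,0],"rot":[0,0,0]},{"grip":45,"linear":[14.5,30.5,0],"rot":[0,0,0]},{"grip":45,"linear":[14.5,30.5,0],"rot":[0,0,0]},{"grip":45,"linear":[14.5,30.5,0],"rot":[0,0,0]},{"grip":45,"linear":[0,0,0],"rot":[0,0,0]},{"grip":45,"linear":[0,0,0],"rot":[0,0,0]}]'; python3 to.py 668.7 114 53 7.5;  python3 - <<'E'
from h import *
p,d=imaging.capture("scene");cv2.imwrite("pics/s2.png",p[:,:,::-1])
E
```

```text
time_s: 4.63
eef_pos: [667.0, 111.4, 179.9]
ee_rot: [0.0, 0.998, 0.064, 0.001]
force: [-0.4, 1.0, -0.8]
grip_width: 0.581
t 4.63 pos [667.  111.4 179.9] yaw 7.36 zax [ 1.e-03  1.e-04 -1.e+00] F [-0.4  1.  -0.8] grip 49.7 j6 [-0.01  1.43]
delta now-frame [  1.9  -2.4 126.9] | rotz -0.002 | delta after rot [  2.1  -2.4 126.9] rows 3.0
```

View pics/s2.png

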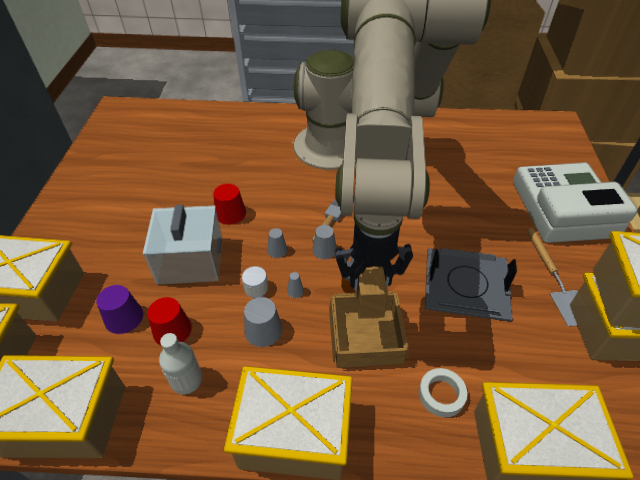

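```bash
python3 -m creep '[{"grip":45,"linear":[2,-2.4,0],"rot":[0,0,0]},{"grip":45,"linear":[0,0,28],"rot":[0,0,0]},{"grip":45,"linear":[0,0,28],"rot":[0,0,0]},{"grip":45,"linear":[0,0,28],"rot":[0,0,0]},{"grip":45,"linear":[0,0,28],"rot":[0,0,0]},{"grip":45,"linear":[0,0,15],"rot":[0,0,0]},{"grip":45,"linear":[0,0,0],"rot":[0,0,0]},{"grip":45,"linear":[0,0,0],"rot":[0,0,0]}]'; python3 to.py 668.7 114 53 7.5
```

```text
time_s: 5.35
eef_pos: [667.9, 116.8, 53.0]
ee_rot: [0.0, 0.998, 0.066, 0.0]
force: [0.2, -0.0, -0.4]
grip_width: 0.578
t 5.35 pos [667.9 116.8  53. ] yaw 7.59 zax [ 2.e-04 -1.e-04 -1.e+00] F [ 0.2 -0.  -0.4] grip 49.4 j6 [0.   1.44]
delta now-frame [ 0.4  2.9 -0. ] | rotz 0.002 | delta after rot [ 0.4  2.9 -0. ] rows 0.1
```

```bash
python3 -m creep '[{"grip":45,"linear":[0,0,3],"rot":[0,0,0]},{"grip":66,"linear":[0,0,0],"rot":[0,0,0]},{"grip":66,"linear":[0,0,0],"rot":[0,0,0]},{"grip":66,"linear":[0,0,0],"rot":[0,0,0]},{"grip":66,"linear":[0,0,-30],"rot":[0,0,0]},{"grip":66,"linear":[0,0,-35],"rot":[0,0,0]},{"grip":66,"linear":[0,0,-35],"rot":[0,0,0]},{"grip":66,"linear":[0,0,-35],"rot":[0,0,0]}]'; python3 to.py 558.5 -53 160 0;  python3 - <<'E'
from h import *
p,d=imaging.capture("wrist");cv2.imwrite("pics/w2.png",p[:,:,::-1])
p,d=imaging.capture("top");cv2.imwrite("pics/t2.png",p[:,:,::-1])
E
```

```text
time_s: 6.02
eef_pos: [667.8, 115.6, 186.5]
ee_rot: [0.0, 0.998, 0.065, 0.0]
force: [0.3, -0.6, 0.2]
grip_width: 0.774
t 6.02 pos [667.8 115.6 186.5] yaw 7.49 zax [ 5.e-04 -0.e+00 -1.e+00] F [ 0.3 -0.6  0.2] grip 66.1 j6 [-0.    1.44]
delta now-frame [-130.4  152.9   26.4] | rotz 0.131 | delta after rot [-109.3  168.6   26.5] rows 4.9
```

View pics/w2.png

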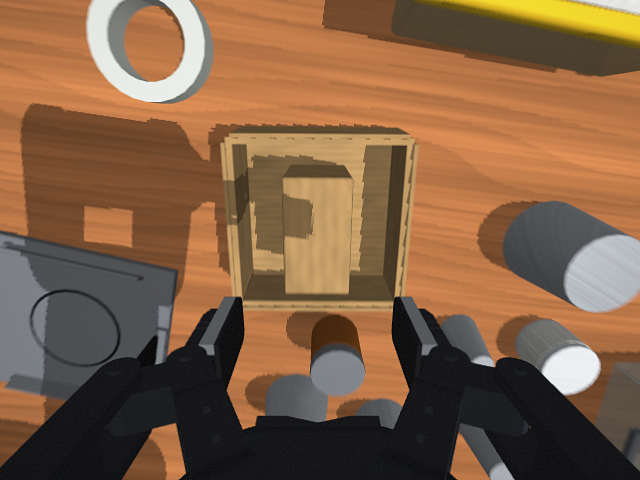

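View pics/t2.png

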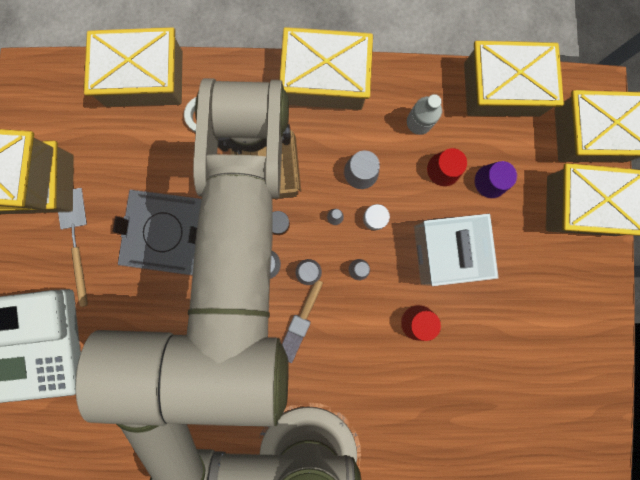

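```bash
python3 -m creep '[{"grip":55,"linear":[-21.7,25.5,0],"rot":[0,0,0]},{"grip":55,"linear":[-21.7,25.5,0],"rot":[0,0,0]},{"grip":55,"linear":[-21.7,25.5,6],"rot":[0,0,0]},{"grip":55,"linear":[-21.7,25.5,6],"rot":[0,0,0]},{"grip":55,"linear":[-21.7,25.5,6],"rot":[0,0,0]},{"grip":55,"linear":[-21.7,25.5,6],"rot":[0,0,0]},{"grip":55,"linear":[0,0,0],"rot":[0,0,0]},{"grip":55,"linear":[0,0,0],"rot":[0,0,0]}]' 25; python3 to.py 558.5 -53 16 7.5;  python3 - <<'E'
from h import *
p,d=imaging.capture("wrist");cv2.imwrite("pics/w3.png",p[:,:,::-1])
E
```

```text
time_s: 6.78
eef_pos: [558.4, -54.2, 160.5]
ee_rot: [-0.0, 0.998, 0.064, 0.0]
force: [0.2, 0.9, -0.3]
grip_width: 0.645
t 6.78 pos [558.4 -54.2 160.5] yaw 7.35 zax [ 1.e-04  1.e-04 -1.e+00] F [ 0.2  0.9 -0.3] grip 55.1 j6 [-0.31  1.14]
delta now-frame [  0.2  -1.1 144.5] | rotz -0.003 | delta after rot [  0.2  -1.1 144.5] rows 3.5
```

View pics/w3.png

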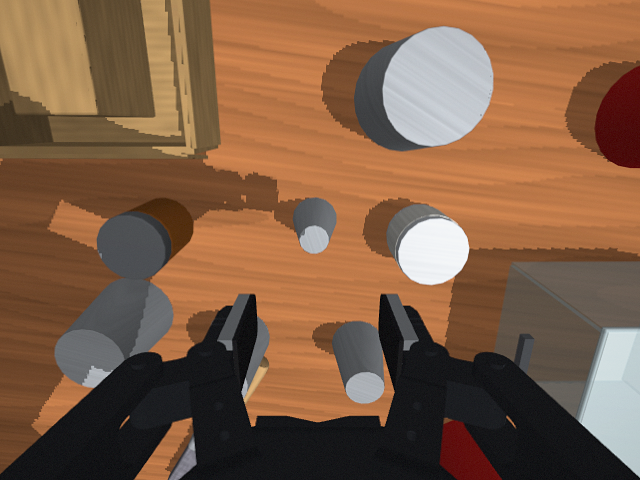

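```bash
python3 -m creep '[{"grip":55,"linear":[0,-1,30],"rot":[0,0,0]},{"grip":55,"linear":[0,0,30],"rot":[0,0,0]},{"grip":55,"linear":[0,0,30],"rot":[0,0,0]},{"grip":55,"linear":[0,0,30],"rot":[0,0,0]},{"grip":55,"linear":[0,0,24],"rot":[0,0,0]},{"grip":55,"linear":[0,0,0],"rot":[0,0,0]},{"grip":20,"linear":[0,0,0],"rot":[0,0,0]},{"grip":20,"linear":[0,0,0],"rot":[0,0,0]},{"grip":20,"linear":[0,0,0],"rot":[0,0,0]},{"grip":20,"linear":[0,0,0],"rot":[0,0,0]},{"grip":20,"linear":[0,0,-15],"rot":[0,0,0]},{"grip":20,"linear":[0,0,-15],"rot":[0,0,0]}]' 25; python3 to.py 512.5 350 160 -6.3;  python3 - <<'E'
from h import *
p,d=imaging.capture("wrist");cv2.imwrite("pics/w4.png",p[:,:,::-1])
E
```

```text
time_s: 7.83
eef_pos: [558.7, -52.0, 47.1]
ee_rot: [-0.0, 0.998, 0.065, -0.0]
force: [0.6, 0.1, 0.4]
grip_width: 0.376
t 7.83 pos [558.7 -52.   47.1] yaw 7.49 zax [-2.e-04  1.e-04 -1.e+00] F [0.6 0.1 0.4] grip 32.1 j6 [-0.3   1.14]
delta now-frame [   6.6 -404.6 -112.8] | rotz 0.241 | delta after rot [ -90.  -394.5 -112.9] rows 10.1
```

View pics/w4.png

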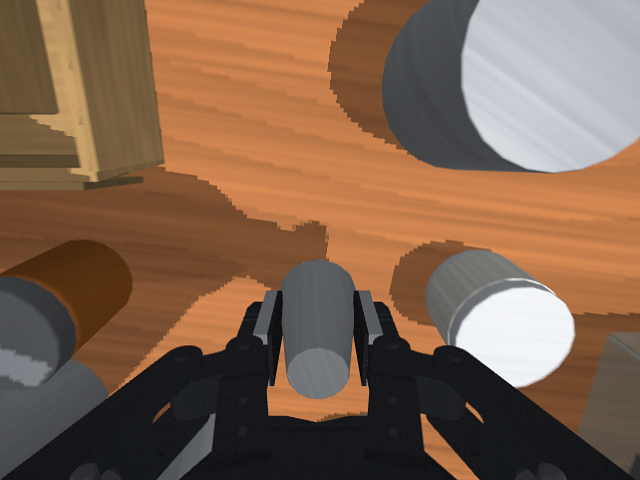

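```bash
python3 -m creep '[{"grip":20,"linear":[0,0,-38],"rot":[0,0,0]},{"grip":20,"linear":[0,0,-38],"rot":[0,0,0]},{"grip":20,"linear":[0,0,-38],"rot":[0,0,0]},{"grip":20,"linear":[0,-33,0],"rot":[0,0,0]},{"grip":20,"linear":[1,-40,0],"rot":[0,0,0]},{"grip":20,"linear":[1,-40,0],"rot":[0,0,0]},{"grip":20,"linear":[1,-40,0],"rot":[0,0,0]},{"grip":20,"linear":[1,-40,0],"rot":[0,0,0]},{"grip":20,"linear":[1,-40,0],"rot":[0,0,0]},{"grip":20,"linear":[1,-40,0],"rot":[0,0,0]},{"grip":20,"linear":[0,-40,0],"rot":[0,0,0]},{"grip":20,"linear":[0,-40,0],"rot":[0,0,0]}]';  python3 -m creep '[{"grip":20,"linear":[0,-40,0],"rot":[0,0,0]},{"grip":20,"linear":[0,0,0],"rot":[0,0,0]},{"grip":20,"linear":[0,0,0],"rot":[0,0,0]}]'; python3 to.py 512.5 350 30 7.5;  python3 - <<'E'
from h import *
p,d=imaging.capture("wrist");cv2.imwrite("pics/w5.png",p[:,:,::-1])
p,d=imaging.capture("scene");cv2.imwrite("pics/s5.png",p[180:340,300:540,::-1].repeat(3,0).repeat(3,1))
p,d=imaging.capture("top");cv2.imwrite("pics/t5.png",p[170:295,95:230,::-1].repeat(4,0).repeat(4,1))
E
```

```text
time_s: 8.88
eef_pos: [518.2, 300.7, 160.8]
ee_rot: [-0.0, 0.998, 0.065, 0.001]
force: [0.4, 0.4, 0.1]
grip_width: 0.377
time_s: 9.13
eef_pos: [512.8, 340.0, 160.3]
ee_rot: [-0.0, 0.998, 0.067, 0.0]
force: [0.0, -0.4, -0.6]
grip_width: 0.373
t 9.13 pos [512.8 340.  160.3] yaw 7.67 zax [ 6.e-04  2.e-04 -1.e+00] F [ 0.  -0.4 -0.6] grip 31.8 j6 [0.4  1.83]
delta now-frame [  0.9 -10.  130.3] | rotz 0.003 | delta after rot [  1.  -10.  130.3] rows 3.1
```

View pics/w5.png

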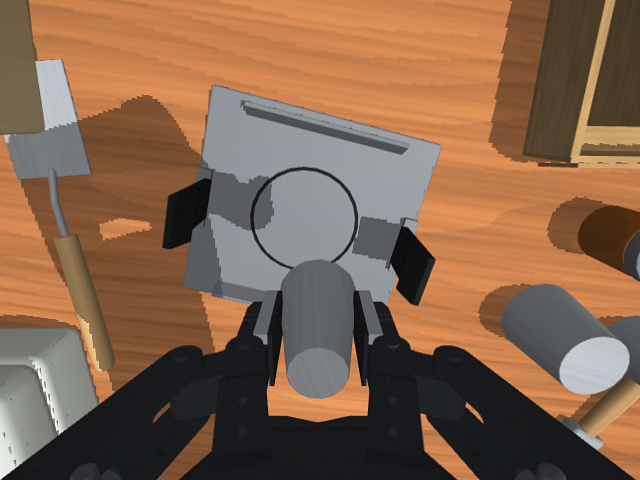

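View pics/s5.png

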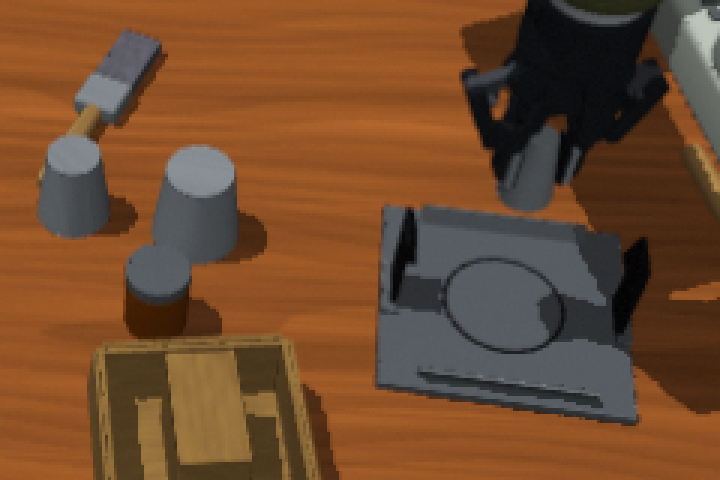

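Cup 1 is held upright over the empty base. The circle is centred at about (304,217) in the wrist view.

```bash
python3 - <<'E'
from h import *
def fit(c,pts,n):
    X=cast(c,pts,10)[:,:2];A=np.c_[2*X,np.ones(len(X))];s=np.linalg.lstsq(A,(X**2).sum(1),rcond=None)[0]
    r=np.sqrt(s[2]+s[0]**2+s[1]**2);print(n,s[:2],"diam",2*r,"rms",np.std(np.linalg.norm(X-s[:2],axis=1)))
for n in ["scene","wrist"]:
    c=imaging.camera_params(n);p,d=imaging.capture(n)
    g=cv2.cvtColor(p,cv2.COLOR_RGB2GRAY).astype(float)
    a=np.linspace(0,2*np.pi,240,endpoint=False);pts=[]
    for t in a:
        rr=np.arange(42,52,.25);X=np.c_[512.5+rr*np.cos(t),350+rr*np.sin(t),np.full(len(rr),10.)]
        uv=proj(c,X).astype(np.float32);v=cv2.remap(g.astype(np.float32),uv[:,0],uv[:,1],cv2.INTER_LINEAR)[:,0] if 0 else cv2.remap(g.astype(np.float32),uv[None,:,0].copy(),uv[None,:,1].copy(),cv2.INTER_LINEAR)[0]
        k=v.argmin()
        if v[k]<50 and (v.max()-v[k])>40 and 2<k<len(rr)-3: pts.append(uv[k])
    print(n,len(pts)); 
    if len(pts)>20: fit(c,pts,n)
E
```

```text
scene 116
scene [510.5952405  349.91287962] diam 90.6708155810414 rms 0.5279725532255236
wrist 198
wrist [510.97164068 351.66686632] diam 90.49257198798335 rms 0.3832632861123293
```

```bash
python3 -m creep '[{"grip":20,"linear":[0,-5,0],"rot":[0,0,0]},{"grip":20,"linear":[0.4,-5.5,30],"rot":[0,0,0]},{"grip":20,"linear":[0,0,35],"rot":[0,0,0]},{"grip":20,"linear":[0,0,35],"rot":[0,0,0]},{"grip":20,"linear":[0,0,22],"rot":[0,0,0]},{"grip":20,"linear":[0,0,8],"rot":[0,0,0]},{"grip":20,"linear":[0,0,3],"rot":[0,0,0]},{"grip":20,"linear":[0,0,0],"rot":[0,0,0]}]'; python3 to.py 511.5 350.5 27 7.5
```

```text
time_s: 10.05
eef_pos: [512.8, 348.7, 28.2]
ee_rot: [-0.0, 0.998, 0.065, 0.0]
force: [-0.8, -0.2, 0.6]
grip_width: 0.373
t 10.05 pos [512.8 348.7  28.2] yaw 7.46 zax [ 2.e-04  1.e-04 -1.e+00] F [-0.8 -0.2  0.6] grip 31.9 j6 [0.41 1.85]
delta now-frame [-1.  -1.9  1.2] | rotz -0.001 | delta after rot [-1.  -1.9  1.2] rows 0.1
```

```bash
python3 -m creep '[{"grip":20,"linear":[-1,-1.5,2],"rot":[0,0,0]},{"grip":20,"linear":[0,0,0],"rot":[0,0,0]},{"grip":60,"linear":[0,0,0],"rot":[0,0,0]},{"grip":60,"linear":[0,0,0],"rot":[0,0,0]},{"grip":60,"linear":[0,0,0],"rot":[0,0,0]},{"grip":60,"linear":[0,0,0],"rot":[0,0,0]},{"grip":60,"linear":[0,0,-35],"rot":[0,0,0]},{"grip":60,"linear":[0,0,-40],"rot":[0,0,0]},{"grip":60,"linear":[0,0,-40],"rot":[0,0,0]},{"grip":60,"linear":[0,0,-20],"rot":[0,0,0]}]';  python3 - <<'E'
from h import *
p,d=imaging.capture("wrist");cv2.imwrite("pics/w6.png",p[:,:,::-1])
c=imaging.camera_params("wrist")
p,d=imaging.capture("top");cv2.imwrite("pics/t6.png",p[:,:,::-1])
E
python3 to.py 436 -111.4 160 7.5
```

```text
time_s: 10.88
eef_pos: [512.4, 350.8, 165.5]
ee_rot: [-0.001, 0.998, 0.065, 0.003]
force: [-0.1, 0.3, 0.3]
grip_width: 0.707
t 10.98 pos [512.8 351.  164.7] yaw 7.5 zax [ 0.0071  0.0032 -1.    ] F [ 0.4 -0.2  0.1] grip 60.3 j6 [0.41 1.85]
delta now-frame [-136.5  448.4    2.7] | rotz 0.0 | delta after rot [-136.5  448.4    4.7] rows 11.2
```

View pics/w6.png

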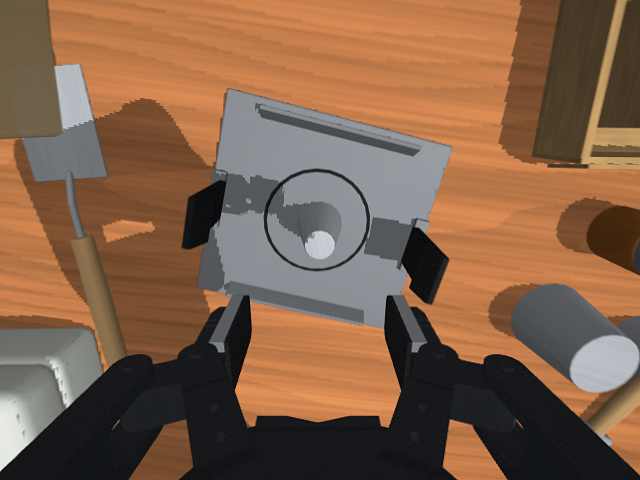

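View pics/t6.png

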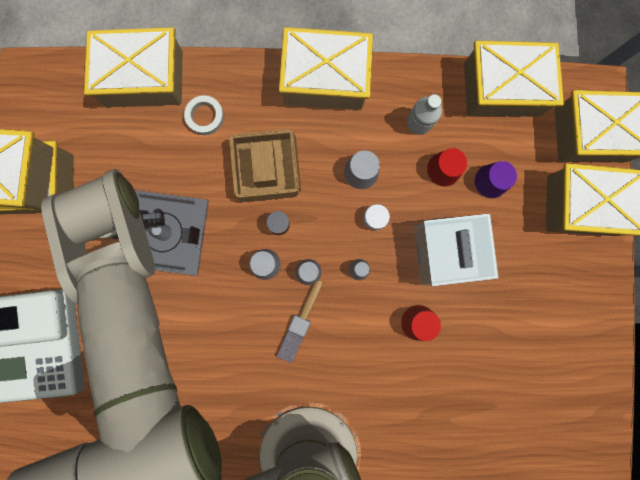

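```bash
python3 -m creep '[{"grip":65,"linear":[-11.4,37.4,0],"rot":[0,0,0]},{"grip":65,"linear":[-11.4,37.4,0],"rot":[0,0,0]},{"grip":65,"linear":[-11.4,37.4,0],"rot":[0,0,0]},{"grip":65,"linear":[-11.4,37.4,0],"rot":[0,0,0]},{"grip":65,"linear":[-11.4,37.4,0],"rot":[0,0,0]},{"grip":65,"linear":[-11.4,37.4,0],"rot":[0,0,0]},{"grip":65,"linear":[-11.4,37.4,0],"rot":[0,0,0]},{"grip":65,"linear":[-11.4,37.4,0],"rot":[0,0,0]},{"grip":65,"linear":[-11.4,37.4,0],"rot":[0,0,0]},{"grip":65,"linear":[-11.4,37.4,0],"rot":[0,0,0]},{"grip":65,"linear":[-11.4,37.4,0],"rot":[0,0,0]},{"grip":65,"linear":[-11.4,37.4,0],"rot":[0,0,0]}]' 25;python3 -m creep '[{"grip":65,"linear":[0,0,0],"rot":[0,0,0]},{"grip":65,"linear":[0,0,0],"rot":[0,0,0]}]'; python3 to.py 436 -111.4 18 7.5;python3 - <<'E'
from h import *
p,d=imaging.capture("wrist");cv2.imwrite("pics/w7.png",p[:,:,::-1])
E
```

```text
time_s: 11.98
eef_pos: [433.1, -114.1, 159.4]
ee_rot: [-0.0, 0.998, 0.065, -0.001]
force: [0.7, -0.0, 0.1]
grip_width: 0.759
time_s: 12.15
eef_pos: [433.5, -113.9, 159.4]
ee_rot: [-0.001, 0.998, 0.063, -0.001]
force: [0.3, 1.2, -0.6]
grip_width: 0.762
t 12.15 pos [ 433.5 -113.9  159.4] yaw 7.28 zax [-0.0015  0.001  -1.    ] F [ 0.3  1.2 -0.6] grip 65.1 j6 [-0.52  0.92]
delta now-frame [  3.   -2.  141.4] | rotz -0.004 | delta after rot [  2.8  -2.1 141.4] rows 3.4
```

View pics/w7.png

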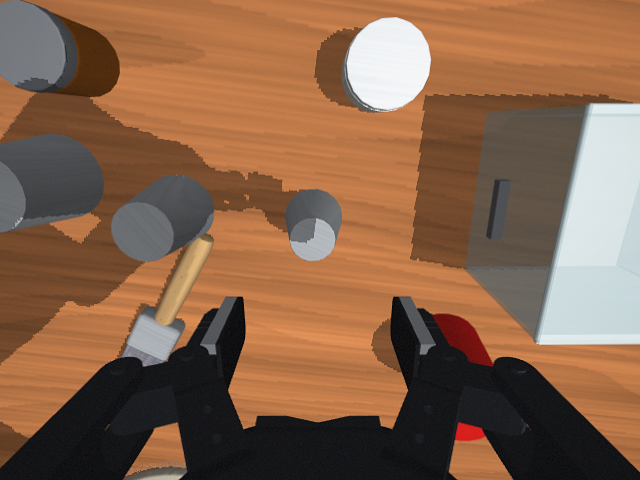

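Cup 2 sits at about (313,240), centred between the jaws. I'll descend, grip and lift straight up.

```bash
python3 -m creep '[{"grip":65,"linear":[3,-2,30],"rot":[0,0,0]},{"grip":65,"linear":[0,0,35],"rot":[0,0,0]},{"grip":65,"linear":[0,0,35],"rot":[0,0,0]},{"grip":65,"linear":[0,0,30],"rot":[0,0,0]},{"grip":65,"linear":[0,0,11],"rot":[0,0,0]},{"grip":65,"linear":[0,0,0],"rot":[0,0,0]},{"grip":30,"linear":[0,0,0],"rot":[0,0,0]},{"grip":30,"linear":[0,0,0],"rot":[0,0,0]},{"grip":30,"linear":[0,0,0],"rot":[0,0,0]},{"grip":30,"linear":[0,0,0],"rot":[0,0,0]}]' 25; python3 to.py; python3 -m creep '[{"grip":30,"linear":[0,0,-25],"rot":[0,0,0]},{"grip":30,"linear":[0,0,-40],"rot":[0,0,0]},{"grip":30,"linear":[0,0,-40],"rot":[0,0,0]},{"grip":30,"linear":[0,0,-40],"rot":[0,0,0]},{"grip":30,"linear":[0,0,-40],"rot":[0,0,0]},{"grip":30,"linear":[0,0,0],"rot":[0,0,0]}]'; python3 to.py 511.5 350.5 200 7.5
```

```text
time_s: 13.03
eef_pos: [437.6, -110.2, 20.3]
ee_rot: [0.0, 0.998, 0.065, 0.001]
force: [1.1, 3.0, 4.3]
grip_width: 0.5
t 13.03 pos [ 437.6 -110.2   20.3] yaw 7.51 zax [ 1.9e-03 -8.0e-04 -1.0e+00] F [1.1 3.  4.3] grip 42.7 j6 [-0.51  0.93]
time_s: 13.53
eef_pos: [439.4, -111.5, 211.9]
ee_rot: [0.004, 0.998, 0.065, 0.006]
force: [0.2, -0.6, 0.2]
grip_width: 0.501
t 13.53 pos [ 439.4 -111.5  211.9] yaw 7.51 zax [ 0.0122 -0.0069 -0.9999] F [ 0.2 -0.6  0.2] grip 42.8 j6 [-0.51  0.93]
delta now-frame [ 131.7 -448.7    9.6] | rotz 0.0 | delta after rot [ 131.8 -448.7   11.9] rows 11.2
```

```bash
python3 -m creep '[{"grip":30,"linear":[11,-37.4,1],"rot":[0,0,0]},{"grip":30,"linear":[11,-37.4,1],"rot":[0,0,0]},{"grip":30,"linear":[11,-37.4,1],"rot":[0,0,0]},{"grip":30,"linear":[11,-37.4,1],"rot":[0,0,0]},{"grip":30,"linear":[11,-37.4,1],"rot":[0,0,0]},{"grip":30,"linear":[11,-37.4,1],"rot":[0,0,0]},{"grip":30,"linear":[11,-37.4,1],"rot":[0,0,0]},{"grip":30,"linear":[11,-37.4,1],"rot":[0,0,0]},{"grip":30,"linear":[11,-37.4,1],"rot":[0,0,0]},{"grip":30,"linear":[11,-37.4,1],"rot":[0,0,0]},{"grip":30,"linear":[11,-37.4,1],"rot":[0,0,0]},{"grip":30,"linear":[11,-37.4,1],"rot":[0,0,0]}]' 25;python3 -m creep '[{"grip":30,"linear":[0,0,0],"rot":[0,0,0]},{"grip":30,"linear":[0,0,0],"rot":[0,0,0]},{"grip":30,"linear":[0,0,0],"rot":[0,0,0]}]'; python3 to.py 511.5 350.5 110 7.5;python3 - <<'E'
from h import *
p,d=imaging.capture("wrist");cv2.imwrite("pics/w8.png",p[:,:,::-1])
E
```

```text
time_s: 14.53
eef_pos: [509.1, 354.0, 192.5]
ee_rot: [-0.0, 0.998, 0.065, 0.0]
force: [1.2, -1.0, 0.5]
grip_width: 0.504
time_s: 14.78
eef_pos: [509.1, 351.5, 192.2]
ee_rot: [0.0, 0.998, 0.065, -0.0]
force: [-0.8, -0.3, 0.3]
grip_width: 0.501
t 14.78 pos [509.1 351.5 192.2] yaw 7.5 zax [-1.e-04 -4.e-04 -1.e+00] F [-0.8 -0.3  0.3] grip 42.8 j6 [0.42 1.86]
delta now-frame [ 2.2  1.2 82.2] | rotz -0.0 | delta after rot [ 2.2  1.3 82.2] rows 2.0
```

View pics/w8.png

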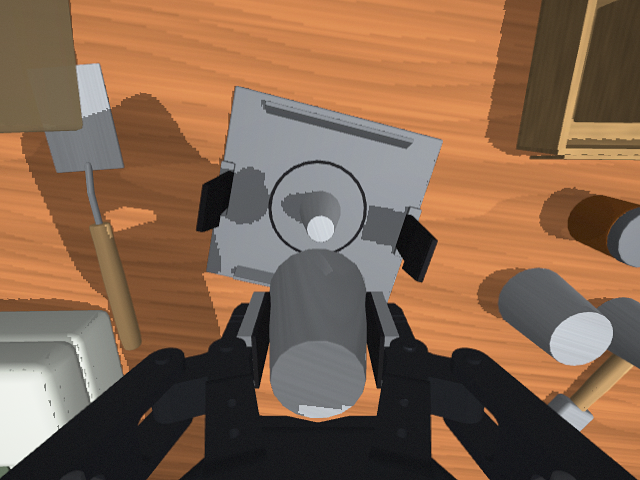

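```bash
cat > ck.py <<'E'
# ck.py u1 v1 z1  u2 v2 z2 ... cast wrist pixels
from h import *
import sys
c=imaging.camera_params("wrist");a=[float(x) for x in sys.argv[1:]]
for i in range(0,len(a),3): print(a[i:i+3],np.round(cast(c,[a[i:i+2]],a[i+2])[0],1))
E
python3 ck.py 320.5 228.5 70 319 379 237
```

```text
[320.5, 228.5, 70.0] [511.  348.8  70. ]
[319.0, 379.0, 237.0] [508.1 350.1 237. ]
```

```bash
python3 -m creep '[{"grip":30,"linear":[2.2,1.5,10],"rot":[0,0,0]},{"grip":30,"linear":[0,0,35],"rot":[0,0,0]},{"grip":30,"linear":[0,0,35],"rot":[0,0,0]},{"grip":30,"linear":[0,0,25],"rot":[0,0,0]},{"grip":30,"linear":[0,0,20],"rot":[0,0,0]},{"grip":30,"linear":[0,0,15],"rot":[0,0,0]},{"grip":30,"linear":[0,0,15],"rot":[0,0,0]},{"grip":30,"linear":[0,0,6],"rot":[0,0,0]},{"grip":30,"linear":[0,0,0],"rot":[0,0,0]}]'; python3 to.py 511.5 350 31 7.5
```

```text
time_s: 15.58
eef_pos: [511.6, 349.5, 31.0]
ee_rot: [0.0, 0.998, 0.065, -0.001]
force: [-0.4, 1.0, -0.1]
grip_width: 0.5
t 15.58 pos [511.6 349.5  31. ] yaw 7.42 zax [-1.e-03 -7.e-04 -1.e+00] F [-0.4  1.  -0.1] grip 42.7 j6 [0.41 1.85]
delta now-frame [-0.1 -0.5 -0. ] | rotz -0.001 | delta after rot [-0.1 -0.5 -0. ] rows 0.0
```

```bash
python3 -m creep '[{"grip":30,"linear":[0,0,1],"rot":[0,0,0]},{"grip":70,"linear":[0,0,0],"rot":[0,0,0]},{"grip":70,"linear":[0,0,0],"rot":[0,0,0]},{"grip":70,"linear":[0,0,0],"rot":[0,0,0]},{"grip":70,"linear":[0,0,0],"rot":[0,0,0]},{"grip":70,"linear":[0,0,-35],"rot":[0,0,0]},{"grip":70,"linear":[0,0,-40],"rot":[0,0,0]},{"grip":70,"linear":[0,0,-40],"rot":[0,0,0]},{"grip":70,"linear":[0,0,-20],"rot":[0,0,0]},{"grip":70,"linear":[0,0,0],"rot":[0,0,0]}]';  python3 - <<'E'
from h import *
p,d=imaging.capture("wrist");cv2.imwrite("pics/w9.png",p[:,:,::-1])
E
python3 to.py 428 7 165 7.5
```

```text
time_s: 16.42
eef_pos: [513.4, 351.6, 171.0]
ee_rot: [-0.002, 0.998, 0.065, 0.005]
force: [0.2, 0.5, 0.4]
grip_width: 0.822
t 16.47 pos [512.4 351.1 167.7] yaw 7.5 zax [ 0.0045  0.0019 -1.    ] F [ 0.4  0.7 -1.7] grip 70.1 j6 [0.41 1.85]
delta now-frame [-128.6  330.1    1.7] | rotz -0.0 | delta after rot [-128.6  330.1    2.7] rows 8.5
```

View pics/w9.png

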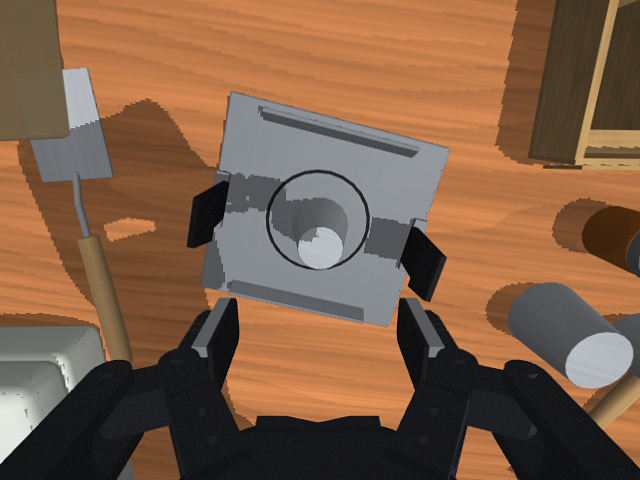

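```bash
python3 -m creep '[{"grip":75,"linear":[-14.3,36.7,0],"rot":[0,0,0]},{"grip":75,"linear":[-14.3,36.7,0],"rot":[0,0,0]},{"grip":75,"linear":[-14.3,36.7,0],"rot":[0,0,0]},{"grip":75,"linear":[-14.3,36.7,0],"rot":[0,0,0]},{"grip":75,"linear":[-14.3,36.7,0],"rot":[0,0,0]},{"grip":75,"linear":[-14.3,36.7,0],"rot":[0,0,0]},{"grip":75,"linear":[-14.3,36.7,0],"rot":[0,0,0]},{"grip":75,"linear":[-14.3,36.7,0],"rot":[0,0,0]},{"grip":75,"linear":[-14.3,36.7,0],"rot":[0,0,0]},{"grip":75,"linear":[0,0,0],"rot":[0,0,-0.1]},{"grip":75,"linear":[0,0,0],"rot":[0,0,-0.1]},{"grip":75,"linear":[0,0,0],"rot":[0,0,-0.1]}]' 25; python3 -m creep '[{"grip":75,"linear":[0,0,0],"rot":[0,0,0]},{"grip":75,"linear":[0,0,0],"rot":[0,0,0]}]'; python3 to.py 428 7 20 24.7;python3 - <<'E'
from h import *
p,d=imaging.capture("wrist");cv2.imwrite("pics/w10.png",p[:,:,::-1])
E
```

```text
time_s: 17.47
eef_pos: [426.3, 5.8, 164.1]
ee_rot: [-0.001, 0.977, 0.215, -0.001]
force: [0.2, 0.2, -0.4]
grip_width: 0.878
time_s: 17.63
eef_pos: [426.6, 6.6, 164.4]
ee_rot: [-0.0, 0.977, 0.212, -0.001]
force: [0.4, 0.7, -0.3]
grip_width: 0.88
t 17.63 pos [426.6   6.6 164.4] yaw 24.52 zax [-1.8e-03  5.0e-04 -1.0e+00] F [ 0.4  0.7 -0.3] grip 75.1 j6 [-0.26  0.88]
delta now-frame [  1.6   0.4 144.4] | rotz -0.003 | delta after rot [  1.4   0.2 144.4] rows 3.5
```

View pics/w10.png

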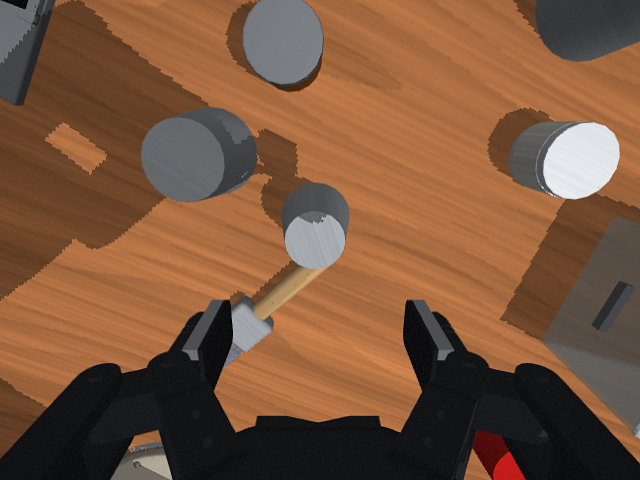

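```bash
python3 -m creep '[{"grip":75,"linear":[1.5,0.4,30],"rot":[0,0,0]},{"grip":75,"linear":[0,0,35],"rot":[0,0,0]},{"grip":75,"linear":[0,0,35],"rot":[0,0,0]},{"grip":75,"linear":[0,0,30],"rot":[0,0,0]},{"grip":75,"linear":[0,0,12],"rot":[0,0,0]},{"grip":75,"linear":[0,0,0],"rot":[0,0,0]},{"grip":40,"linear":[0,0,0],"rot":[0,0,0]},{"grip":40,"linear":[0,0,0],"rot":[0,0,0]},{"grip":40,"linear":[0,0,0],"rot":[0,0,0]},{"grip":40,"linear":[0,0,0],"rot":[0,0,0]}]' 25; python3 to.py; python3 -m creep '[{"grip":40,"linear":[0,0,-25],"rot":[0,0,0]},{"grip":40,"linear":[0,0,-40],"rot":[0,0,0]},{"grip":40,"linear":[0,0,-40],"rot":[0,0,0]},{"grip":40,"linear":[0,0,-40],"rot":[0,0,0]},{"grip":40,"linear":[0,0,-40],"rot":[0,0,0]},{"grip":40,"linear":[0,0,0],"rot":[0,0,0.1]},{"grip":40,"linear":[0,0,0],"rot":[0,0,0.1]},{"grip":40,"linear":[0,0,0],"rot":[0,0,0.1]}]'; python3 to.py 511.5 350.5 200 7.5
```

```text
time_s: 18.52
eef_pos: [429.2, 6.8, 24.4]
ee_rot: [0.0, 0.977, 0.213, 0.001]
force: [-1.3, 1.8, 4.8]
grip_width: 0.623
t 18.52 pos [429.2   6.8  24.4] yaw 24.66 zax [ 2.e-03 -3.e-04 -1.e+00] F [-1.3  1.8  4.8] grip 53.2 j6 [-0.26  0.88]
time_s: 19.18
eef_pos: [428.8, 6.6, 209.6]
ee_rot: [0.001, 0.998, 0.063, 0.001]
force: [0.4, 0.7, -0.5]
grip_width: 0.624
t 19.18 pos [428.8   6.6 209.6] yaw 7.2 zax [ 0.0029 -0.001  -1.    ] F [ 0.4  0.7 -0.5] grip 53.3 j6 [-0.26  1.19]
delta now-frame [ 125.1 -330.8    9.5] | rotz -0.005 | delta after rot [ 126.8 -330.1    9.6] rows 8.5
```

```bash
python3 -m creep '[{"grip":40,"linear":[12.6,-33,1],"rot":[0,0,0]},{"grip":40,"linear":[12.6,-33,1],"rot":[0,0,0]},{"grip":40,"linear":[12.6,-33,1],"rot":[0,0,0]},{"grip":40,"linear":[12.6,-33,1],"rot":[0,0,0]},{"grip":40,"linear":[12.6,-33,1],"rot":[0,0,0]},{"grip":40,"linear":[12.6,-33,1],"rot":[0,0,0]},{"grip":40,"linear":[12.6,-33,1],"rot":[0,0,0]},{"grip":40,"linear":[12.6,-33,1],"rot":[0,0,0]},{"grip":40,"linear":[12.6,-33,1],"rot":[0,0,0]},{"grip":40,"linear":[12.6,-33,1],"rot":[0,0,0]},{"grip":40,"linear":[0,0,0],"rot":[0,0,0]},{"grip":40,"linear":[0,0,0],"rot":[0,0,0]}]';python3 -m creep '[{"grip":40,"linear":[0,0,0],"rot":[0,0,0]}]'; python3 to.py 511.5 350 34 7.5;python3 - <<'E'
from h import *
p,d=imaging.capture("wrist");cv2.imwrite("pics/w11.png",p[:,:,::-1])
E
```

```text
time_s: 20.18
eef_pos: [510.3, 351.5, 198.1]
ee_rot: [0.0, 0.998, 0.066, 0.0]
force: [-0.5, -1.2, -0.9]
grip_width: 0.622
time_s: 20.27
eef_pos: [510.4, 349.9, 198.6]
ee_rot: [0.0, 0.998, 0.065, 0.0]
force: [-0.4, -0.4, -0.9]
grip_width: 0.624
t 20.27 pos [510.4 349.9 198.6] yaw 7.49 zax [ 3.e-04 -2.e-04 -1.e+00] F [-0.4 -0.4 -0.9] grip 53.3 j6 [0.41 1.85]
delta now-frame [  1.    0.  164.6] | rotz -0.0 | delta after rot [1.100e+00 1.000e-01 1.646e+02] rows 3.9
```

View pics/w11.png

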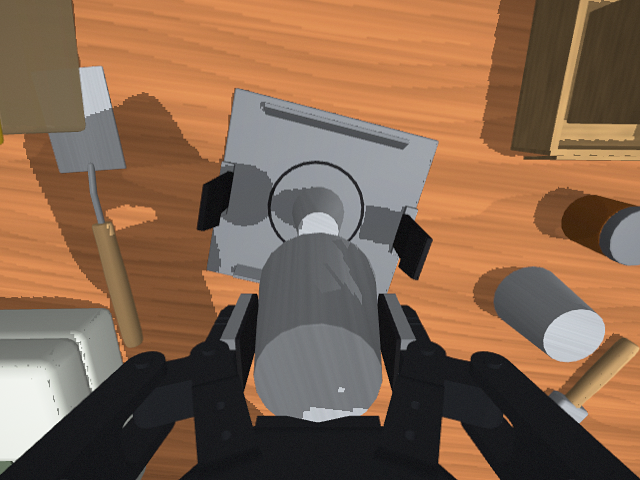

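```bash
python3 ck.py 318 373 244 319.5 230 75;  python3 -m creep '[{"grip":40,"linear":[1,0.3,15],"rot":[0,0,0]},{"grip":40,"linear":[0,0,35],"rot":[0,0,0]},{"grip":40,"linear":[0,0,35],"rot":[0,0,0]},{"grip":40,"linear":[0,0,25],"rot":[0,0,0]},{"grip":40,"linear":[0,0,20],"rot":[0,0,0]},{"grip":40,"linear":[0,0,15],"rot":[0,0,0]},{"grip":40,"linear":[0,0,15],"rot":[0,0,0]},{"grip":40,"linear":[0,0,4],"rot":[0,0,0]},{"grip":40,"linear":[0,0,0],"rot":[0,0,0]}]'; python3 to.py 511.5 350 34 7.5
```

```text
[318.0, 373.0, 244.0] [512.3 349.3 244. ]
[319.5, 230.0, 75.0] [510.5 347.9  75. ]
time_s: 21.07
eef_pos: [511.8, 349.0, 35.0]
ee_rot: [0.0, 0.998, 0.065, -0.0]
force: [0.2, -0.3, -0.8]
grip_width: 0.626
t 21.07 pos [511.8 349.   35. ] yaw 7.41 zax [-1.e-04 -3.e-04 -1.e+00] F [ 0.2 -0.3 -0.8] grip 53.5 j6 [0.41 1.85]
delta now-frame [-0.1 -1.   1. ] | rotz -0.002 | delta after rot [-0.1 -1.   1. ] rows 0.0
```

```bash
python3 -m creep '[{"grip":40,"linear":[0,0,1.5],"rot":[0,0,0]},{"grip":40,"linear":[0,0,0],"rot":[0,0,0]},{"grip":80,"linear":[0,0,0],"rot":[0,0,0]},{"grip":80,"linear":[0,0,0],"rot":[0,0,0]},{"grip":80,"linear":[0,0,0],"rot":[0,0,0]},{"grip":80,"linear":[0,0,0],"rot":[0,0,0]},{"grip":80,"linear":[0,0,-35],"rot":[0,0,0]},{"grip":80,"linear":[0,0,-40],"rot":[0,0,0]},{"grip":80,"linear":[0,0,-40],"rot":[0,0,0]},{"grip":80,"linear":[0,0,-20],"rot":[0,0,0]},{"grip":80,"linear":[0,0,0],"rot":[0,0,0]}]';  python3 - <<'E'
from h import *
p,d=imaging.capture("wrist");cv2.imwrite("pics/w12.png",p[:,:,::-1])
c=imaging.camera_params("top");p,d=imaging.capture("top");P=cloud(c,d);z=P[:,:,2]
cv2.imwrite("pics/t12.png",p[:,:,::-1])
for n,z0,X in [('cup4',75,(443,109)),('cup5',80,(668,-112)),('handle',154,(481,-319))]:
    u,v=np.round(proj(c,[*X,z0])[0]).astype(int)
    l=cv2.connectedComponentsWithStats((abs(z-z0)<5).astype(np.uint8),connectivity=4)
    for k in range(1,l[0]):
        if l[2][k,4]>200 and l[2][k,4]<900: print(n,l[2][k,4],np.round(l[3][k]),np.round(cast(c,l[3][k],z0)[0],1))
E
python3 to.py 443.5 109 165 7.5
```

```text
time_s: 21.98
eef_pos: [513.3, 351.0, 173.4]
ee_rot: [-0.002, 0.998, 0.065, 0.004]
force: [1.6, 0.8, -0.2]
grip_width: 0.941
cup4 316 [450. 163.] [ 678.7 -308.6   75. ]
cup4 209 [497. 179.] [ 645.7 -416.4   75. ]
cup4 481 [262. 263.] [443.2 109.1  75. ]
cup5 620 [452. 162.] [ 679.4 -311.2   80. ]
cup5 651 [364. 165.] [ 667.6 -111.9   80. ]
cup5 650 [502. 175.] [ 654.2 -428.3   80. ]
cup5 209 [156. 232.] [505.8 346.3  80. ]
cup5 686 [426. 325.] [ 313.8 -252.6   80. ]
handle 333 [466. 249.] [ 480.5 -319.6  154. ]
t 22.08 pos [511.5 350.1 167.9] yaw 7.49 zax [ 6.e-04  2.e-04 -1.e+00] F [ 0.3 -0.2 -1.2] grip 79.8 j6 [0.41 1.85]
delta now-frame [-98.9 230.2   2.8] | rotz -0.0 | delta after rot [-98.9 230.2   2.9] rows 6.0
```

View pics/w12.png

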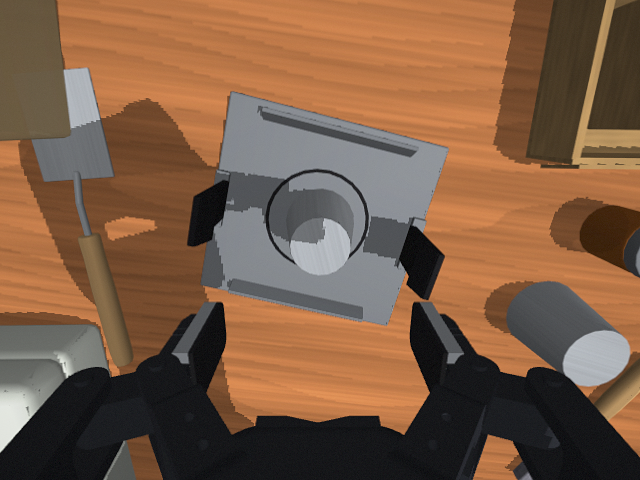

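View pics/t12.png

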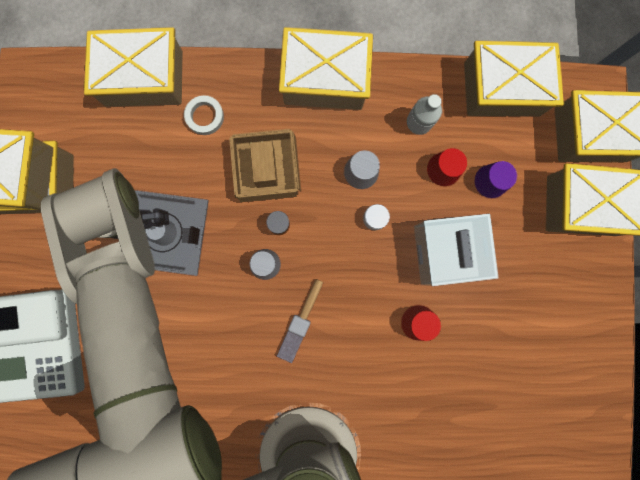

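```bash
python3 -m creep '[{"grip":85,"linear":[-14.1,32.9,0],"rot":[0,0,0]},{"grip":85,"linear":[-14.1,32.9,0],"rot":[0,0,0]},{"grip":85,"linear":[-14.1,32.9,0],"rot":[0,0,0]},{"grip":85,"linear":[-14.1,32.9,0],"rot":[0,0,0]},{"grip":85,"linear":[-14.1,32.9,0],"rot":[0,0,0]},{"grip":85,"linear":[-14.1,32.9,0],"rot":[0,0,0]},{"grip":85,"linear":[-14.1,32.9,0],"rot":[0,0,0]},{"grip":85,"linear":[0,0,0],"rot":[0,0,0]},{"grip":85,"linear":[0,0,0],"rot":[0,0,0]}]' 25; python3 to.py 443.5 109 23 7.5;python3 - <<'E'
from h import *
p,d=imaging.capture("wrist");cv2.imwrite("pics/w13.png",p[:,:,::-1])
E
```

```text
time_s: 22.83
eef_pos: [443.0, 107.9, 166.7]
ee_rot: [-0.0, 0.998, 0.064, -0.001]
force: [-0.1, 0.7, 0.2]
grip_width: 0.991
t 22.83 pos [443.  107.9 166.7] yaw 7.32 zax [-2.4e-03  2.0e-04 -1.0e+00] F [-0.1  0.7  0.2] grip 84.7 j6 [-0.02  1.42]
delta now-frame [  1.   -1.  143.7] | rotz -0.003 | delta after rot [  0.6  -1.  143.7] rows 3.4
```

View pics/w13.png

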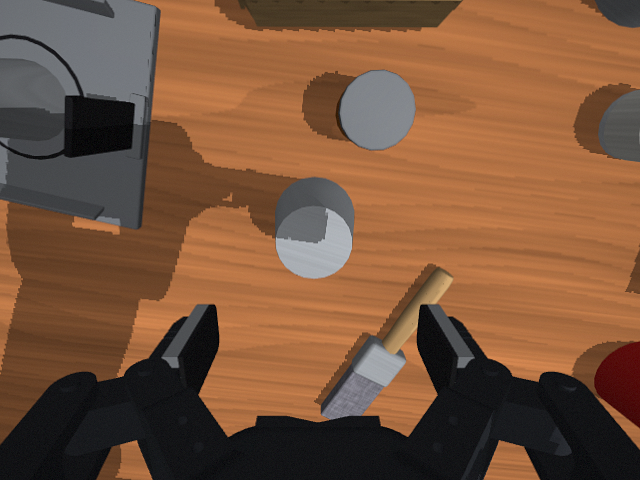

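```bash
python3 ck.py 314 242 75; python3 -m creep '[{"grip":85,"linear":[0.8,-1,30],"rot":[0,0,0]},{"grip":85,"linear":[0,0,35],"rot":[0,0,0]},{"grip":85,"linear":[0,0,35],"rot":[0,0,0]},{"grip":85,"linear":[0,0,30],"rot":[0,0,0]},{"grip":85,"linear":[0,0,13],"rot":[0,0,0]},{"grip":85,"linear":[0,0,0],"rot":[0,0,0]},{"grip":50,"linear":[0,0,0],"rot":[0,0,0]},{"grip":50,"linear":[0,0,0],"rot":[0,0,0]},{"grip":50,"linear":[0,0,0],"rot":[0,0,0]},{"grip":50,"linear":[0,0,0],"rot":[0,0,0]}]' 25; python3 to.py; python3 -m creep '[{"grip":50,"linear":[0,0,-25],"rot":[0,0,0]},{"grip":50,"linear":[0,0,-40],"rot":[0,0,0]},{"grip":50,"linear":[0,0,-40],"rot":[0,0,0]},{"grip":50,"linear":[0,0,-40],"rot":[0,0,0]},{"grip":50,"linear":[0,0,-40],"rot":[0,0,0]},{"grip":50,"linear":[0,0,0],"rot":[0,0,0]}]'; python3 to.py 511.5 350.5 200 7.5
```

```text
[314.0, 242.0, 75.0] [443.5 111.4  75. ]
time_s: 23.72
eef_pos: [445.1, 110.6, 26.1]
ee_rot: [-0.0, 0.998, 0.066, 0.001]
force: [-0.8, 1.4, 3.5]
grip_width: 0.751
t 23.72 pos [445.1 110.6  26.1] yaw 7.52 zax [ 2.3e-03  3.0e-04 -1.0e+00] F [-0.8  1.4  3.5] grip 64.1 j6 [-0.01  1.43]
time_s: 24.22
eef_pos: [447.2, 110.2, 217.7]
ee_rot: [0.001, 0.998, 0.066, 0.007]
force: [0.6, -0.6, 0.2]
grip_width: 0.749
t 24.22 pos [447.2 110.2 217.7] yaw 7.52 zax [ 1.440e-02 -3.000e-04 -9.999e-01] F [ 0.6 -0.6  0.2] grip 63.9 j6 [-0.01  1.43]
delta now-frame [  94.9 -229.8   18.6] | rotz 0.0 | delta after rot [  95.1 -229.8   17.7] rows 6.0
```

```bash
python3 -m creep '[{"grip":50,"linear":[14,-32.8,1],"rot":[0,0,0]},{"grip":50,"linear":[14,-32.8,1],"rot":[0,0,0]},{"grip":50,"linear":[14,-32.8,1],"rot":[0,0,0]},{"grip":50,"linear":[14,-32.8,1],"rot":[0,0,0]},{"grip":50,"linear":[14,-32.8,1],"rot":[0,0,0]},{"grip":50,"linear":[14,-32.8,1],"rot":[0,0,0]},{"grip":50,"linear":[14,-32.8,1],"rot":[0,0,0]},{"grip":50,"linear":[0,0,0],"rot":[0,0,0]},{"grip":50,"linear":[0,0,0],"rot":[0,0,0]},{"grip":50,"linear":[0,0,0],"rot":[0,0,0]}]'; python3 to.py 511.5 349.5 36 7.5;python3 - <<'E'
from h import *
p,d=imaging.capture("wrist");cv2.imwrite("pics/w14.png",p[:,:,::-1])
E
```

```text
time_s: 25.05
eef_pos: [511.5, 350.2, 202.9]
ee_rot: [0.0, 0.998, 0.065, 0.0]
force: [0.9, -0.8, -0.5]
grip_width: 0.747
t 25.05 pos [511.5 350.2 202.9] yaw 7.5 zax [ 2.e-04 -2.e-04 -1.e+00] F [ 0.9 -0.8 -0.5] grip 63.8 j6 [0.41 1.85]
delta now-frame [-1.000e-01  6.000e-01  1.669e+02] | rotz 0.0 | delta after rot [-1.000e-01  7.000e-01  1.669e+02] rows 4.0
```

View pics/w14.png

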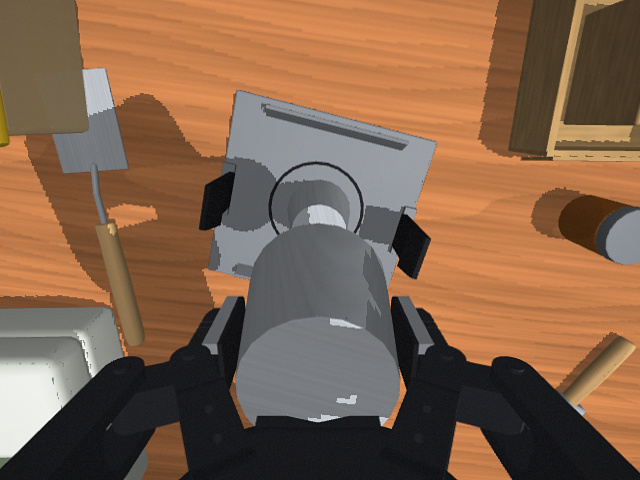

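```bash
python3 -m creep '[{"grip":50,"linear":[0,0.6,15],"rot":[0,0,0]},{"grip":50,"linear":[0,0,35],"rot":[0,0,0]},{"grip":50,"linear":[0,0,35],"rot":[0,0,0]},{"grip":50,"linear":[0,0,25],"rot":[0,0,0]},{"grip":50,"linear":[0,0,20],"rot":[0,0,0]},{"grip":50,"linear":[0,0,15],"rot":[0,0,0]},{"grip":50,"linear":[0,0,15],"rot":[0,0,0]},{"grip":50,"linear":[0,0,6.5],"rot":[0,0,0]},{"grip":50,"linear":[0,0,0],"rot":[0,0,0]},{"grip":50,"linear":[0,0,1],"rot":[0,0,0]},{"grip":50,"linear":[0,0,0],"rot":[0,0,0]}]'; python3 to.py 511.5 349.5 36 7.5
```

```text
time_s: 26.02
eef_pos: [512.3, 349.4, 36.2]
ee_rot: [-0.0, 0.998, 0.065, 0.001]
force: [-0.5, -1.6, 2.0]
grip_width: 0.748
t 26.02 pos [512.3 349.4  36.2] yaw 7.45 zax [ 1.5e-03  3.0e-04 -1.0e+00] F [-0.5 -1.6  2. ] grip 63.9 j6 [0.41 1.85]
delta now-frame [-0.7 -0.2  0.2] | rotz -0.001 | delta after rot [-0.7 -0.2  0.2] rows 0.0
```

```bash
python3 -m creep '[{"grip":85,"linear":[0,0,0],"rot":[0,0,0]},{"grip":85,"linear":[0,0,0],"rot":[0,0,0]},{"grip":85,"linear":[0,0,0],"rot":[0,0,0]},{"grip":85,"linear":[0,0,0],"rot":[0,0,0]},{"grip":85,"linear":[0,0,-35],"rot":[0,0,0]},{"grip":85,"linear":[0,0,-40],"rot":[0,0,0]},{"grip":85,"linear":[0,0,-40],"rot":[0,0,0]},{"grip":85,"linear":[0,0,-20],"rot":[0,0,0]},{"grip":85,"linear":[0,0,0],"rot":[0,0,0]}]';  python3 - <<'E'
from h import *
p,d=imaging.capture("wrist");cv2.imwrite("pics/w15.png",p[:,:,::-1])
c=imaging.camera_params("wrist");P=cloud(c,d);z=P[:,:,2]
for r in [(200,330,260,380)]:
    s=P[r[0]:r[1],r[2]:r[3]].reshape(-1,3);s=s[(s[:,2]>70)&(s[:,2]<110)]
    print(len(s),np.median(s,0), s.min(0),s.max(0))
c=imaging.camera_params("top");p,d=imaging.capture("top");P=cloud(c,d);z=P[:,:,2]
cv2.imwrite("pics/t15.png",p[:,:,::-1])
for n,z0 in [('cup5',80),('handle',154)]:
    l=cv2.connectedComponentsWithStats((abs(z-z0)<5).astype(np.uint8),connectivity=4)
    for k in range(1,l[0]):
        if l[2][k,4]>200 and l[2][k,4]<900: print(n,l[2][k,4],np.round(l[3][k]),np.round(cast(c,l[3][k],z0)[0],1))
E
python3 to.py 668 -112 170 7.5
```

```text
time_s: 26.77
eef_pos: [513.4, 350.8, 175.9]
ee_rot: [-0.002, 0.998, 0.065, 0.004]
force: [0.6, 0.4, 0.7]
grip_width: 0.997
4703 [510.96972133 348.69305798  80.34024158] [480.8225159  320.43960974  70.07597713] [536.63934694 376.82213047  82.65348674]
cup5 227 [267. 161.] [670.1 104.   80. ]
cup5 631 [452. 162.] [ 679.4 -311.6   80. ]
cup5 660 [364. 165.] [ 667.4 -112.    80. ]
cup5 655 [502. 175.] [ 653.8 -428.3   80. ]
cup5 682 [426. 325.] [ 313.8 -252.8   80. ]
handle 329 [466. 249.] [ 480.3 -319.7  154. ]
t 26.87 pos [511.6 349.9 170.4] yaw 7.5 zax [ 5.e-04  3.e-04 -1.e+00] F [-0.6  0.5 -0.5] grip 85.2 j6 [0.41 1.85]
delta now-frame [9.480e+01 4.784e+02 3.000e-01] | rotz -0.0 | delta after rot [9.470e+01 4.784e+02 4.000e-01] rows 11.7
```

View pics/w15.png

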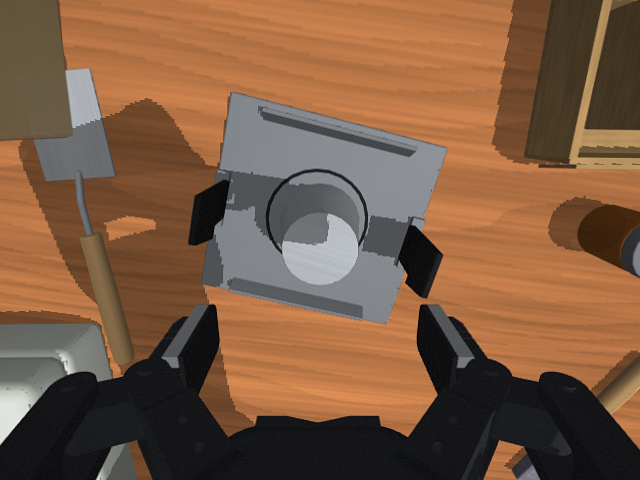

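View pics/t15.png

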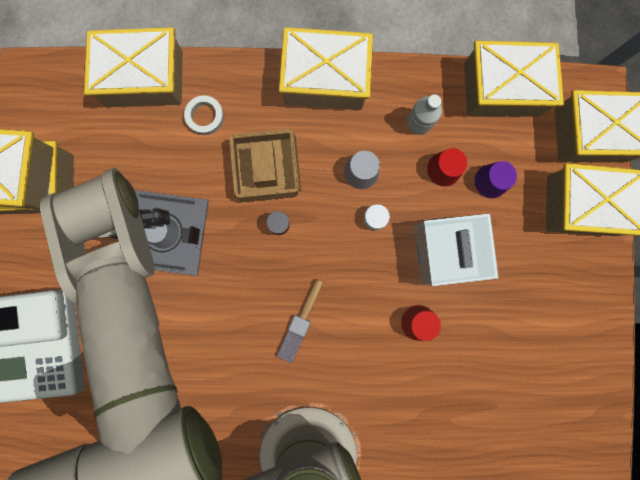

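```bash
python3 -m creep '[{"grip":85,"linear":[7.9,39.8,0],"rot":[0,0,0]},{"grip":85,"linear":[7.9,39.8,0],"rot":[0,0,0]},{"grip":85,"linear":[7.9,39.8,0],"rot":[0,0,0]},{"grip":85,"linear":[7.9,39.8,0],"rot":[0,0,0]},{"grip":85,"linear":[7.9,39.8,0],"rot":[0,0,0]},{"grip":85,"linear":[7.9,39.8,0],"rot":[0,0,0]},{"grip":85,"linear":[7.9,39.8,0],"rot":[0,0,0]},{"grip":85,"linear":[7.9,39.8,0],"rot":[0,0,0]},{"grip":85,"linear":[7.9,39.8,0],"rot":[0,0,0]},{"grip":85,"linear":[7.9,39.8,0],"rot":[0,0,0]},{"grip":85,"linear":[7.9,39.8,0],"rot":[0,0,0]},{"grip":85,"linear":[7.9,39.8,0],"rot":[0,0,0]}]' 25;python3 -m creep '[{"grip":85,"linear":[0,0,0],"rot":[0,0,0]},{"grip":85,"linear":[0,0,0],"rot":[0,0,0]},{"grip":85,"linear":[0,0,0],"rot":[0,0,0]}]'; python3 to.py 668 -112 28 7.5;python3 - <<'E'
from h import *
p,d=imaging.capture("wrist");cv2.imwrite("pics/w16.png",p[:,:,::-1])
c=imaging.camera_params("wrist");P=cloud(c,d);z=P[:,:,2]
l=cv2.connectedComponentsWithStats(((abs(z-80)<5)).astype(np.uint8),connectivity=4)
for k in range(1,l[0]):
    if l[2][k,4]>600: print(l[2][k],np.round(l[3][k]),np.round(cast(c,l[3][k],80)[0],1))
E
```

```text
time_s: 27.87
eef_pos: [667.6, -113.1, 168.0]
ee_rot: [-0.001, 0.998, 0.065, -0.002]
force: [0.6, 0.8, 0.2]
grip_width: 0.998
time_s: 28.12
eef_pos: [667.4, -110.7, 168.5]
ee_rot: [-0.001, 0.998, 0.065, -0.001]
force: [-0.3, 0.9, -0.5]
grip_width: 0.996
t 28.12 pos [ 667.4 -110.7  168.5] yaw 7.49 zax [-0.0028  0.0013 -1.    ] F [-0.3  0.9 -0.5] grip 85.1 j6 [-0.34  1.1 ]
delta now-frame [  0.8   1.6 140.5] | rotz -0.0 | delta after rot [  0.4   1.4 140.5] rows 3.4
[ 515   24   50  111 1016] [531.  84.] [ 786.7 -224.9   80. ]
[   0  133   45  132 2921] [ 17. 209.] [665.4  96.6  80. ]
[ 272  196   94   91 6625] [319. 241.] [ 669.5 -110.8   80. ]
[ 546  218   94   86 6268] [595. 261.] [ 681.1 -307.7   80. ]
```

View pics/w16.png

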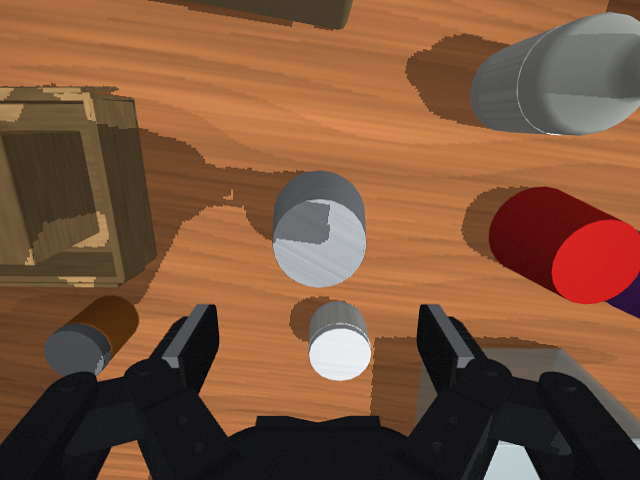

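```bash
python3 -m creep '[{"grip":85,"linear":[1.5,0.6,30],"rot":[0,0,0]},{"grip":85,"linear":[0,0,35],"rot":[0,0,0]},{"grip":85,"linear":[0,0,30],"rot":[0,0,0]},{"grip":85,"linear":[0,0,25],"rot":[0,0,0]},{"grip":85,"linear":[0,0,18],"rot":[0,0,0]},{"grip":85,"linear":[0,0,0],"rot":[0,0,0]},{"grip":85,"linear":[0,0,0],"rot":[0,0,0]}]' 25; python3 to.py; python3 -m creep '[{"grip":60,"linear":[0,0,0],"rot":[0,0,0]},{"grip":60,"linear":[0,0,0],"rot":[0,0,0]},{"grip":60,"linear":[0,0,0],"rot":[0,0,0]},{"grip":60,"linear":[0,0,0],"rot":[0,0,0]}]' 25; python3 to.py; python3 -m creep '[{"grip":60,"linear":[0,0,-25],"rot":[0,0,0]},{"grip":60,"linear":[0,0,-40],"rot":[0,0,0]},{"grip":60,"linear":[0,0,-40],"rot":[0,0,0]},{"grip":60,"linear":[0,0,-40],"rot":[0,0,0]},{"grip":60,"linear":[0,0,-30],"rot":[0,0,0]},{"grip":60,"linear":[0,0,0],"rot":[0,0,0]},{"grip":60,"linear":[0,0,0],"rot":[0,0,0]}]'; python3 to.py 511.5 349.5 200 7.5
```

```text
time_s: 28.75
eef_pos: [669.2, -110.4, 32.1]
ee_rot: [-0.0, 0.998, 0.066, -0.001]
force: [0.0, -0.4, -0.8]
grip_width: 1.001
t 28.75 pos [ 669.2 -110.4   32.1] yaw 7.58 zax [-1.4e-03  6.0e-04 -1.0e+00] F [ 0.  -0.4 -0.8] grip 85.5 j6 [-0.34  1.1 ]
time_s: 29.08
eef_pos: [670.6, -111.5, 34.7]
ee_rot: [0.0, 0.998, 0.066, 0.002]
force: [-0.8, 2.0, 6.6]
grip_width: 0.848
t 29.08 pos [ 670.6 -111.5   34.7] yaw 7.51 zax [ 3.6e-03 -7.0e-04 -1.0e+00] F [-0.8  2.   6.6] grip 72.5 j6 [-0.34  1.1 ]
time_s: 29.67
eef_pos: [670.0, -111.8, 209.7]
ee_rot: [0.001, 0.998, 0.065, 0.002]
force: [-0.4, -0.0, -2.0]
grip_width: 0.849
t 29.67 pos [ 670.  -111.8  209.7] yaw 7.5 zax [ 0.0041 -0.0015 -1.    ] F [-0.4 -0.  -2. ] grip 72.5 j6 [-0.34  1.1 ]
delta now-frame [ -97.  -478.     8.4] | rotz 0.0 | delta after rot [ -97.  -478.     9.7] rows 11.7
```

```bash
python3 -m creep '[{"grip":60,"linear":[-8.1,-39.8,0],"rot":[0,0,0]},{"grip":60,"linear":[-8.1,-39.8,0],"rot":[0,0,0]},{"grip":60,"linear":[-8.1,-39.8,0],"rot":[0,0,0]},{"grip":60,"linear":[-8.1,-39.8,0],"rot":[0,0,0]},{"grip":60,"linear":[-8.1,-39.8,0],"rot":[0,0,0]},{"grip":60,"linear":[-8.1,-39.8,0],"rot":[0,0,0]},{"grip":60,"linear":[-8.1,-39.8,0],"rot":[0,0,0]},{"grip":60,"linear":[-8.1,-39.8,0],"rot":[0,0,0]},{"grip":60,"linear":[-8.1,-39.8,0],"rot":[0,0,0]},{"grip":60,"linear":[-8.1,-39.8,0],"rot":[0,0,0]},{"grip":60,"linear":[-8.1,-39.8,0],"rot":[0,0,0]},{"grip":60,"linear":[-8.1,-39.8,0],"rot":[0,0,0]}]';python3 -m creep '[{"grip":60,"linear":[0,0,0],"rot":[0,0,0]},{"grip":60,"linear":[0,0,0],"rot":[0,0,0]},{"grip":60,"linear":[0,0,0],"rot":[0,0,0]}]'; python3 to.py 511.5 349 44 7.5;python3 - <<'E'
from h import *
p,d=imaging.capture("wrist");cv2.imwrite("pics/w17.png",p[:,:,::-1])
p,d=imaging.capture("scene");cv2.imwrite("pics/s17.png",p[180:340,300:540,::-1].repeat(3,0).repeat(3,1))
E
```

```text
time_s: 30.67
eef_pos: [509.3, 350.7, 205.8]
ee_rot: [0.0, 0.998, 0.065, -0.001]
force: [0.3, -1.0, -0.2]
grip_width: 0.845
time_s: 30.92
eef_pos: [510.6, 348.7, 206.1]
ee_rot: [0.001, 0.998, 0.065, -0.001]
force: [-0.4, -0.2, -0.3]
grip_width: 0.846
t 30.92 pos [510.6 348.7 206.1] yaw 7.51 zax [-0.0018 -0.0012 -1.    ] F [-0.4 -0.2 -0.3] grip 72.2 j6 [0.41 1.85]
delta now-frame [  1.3  -0.3 162.1] | rotz 0.0 | delta after rot [  1.   -0.2 162.1] rows 3.9
```

View pics/w17.png

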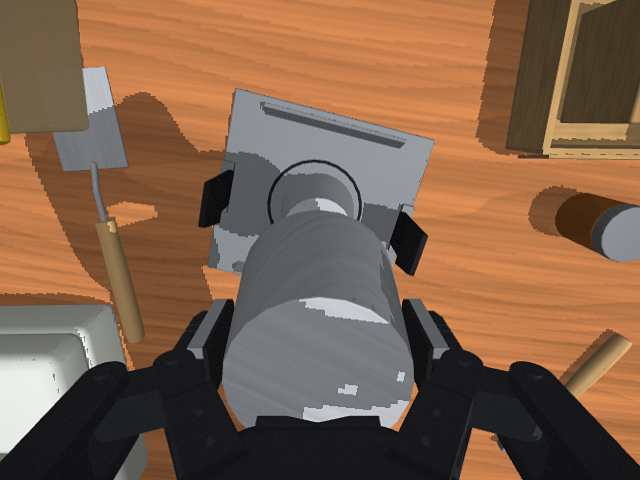

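View pics/s17.png

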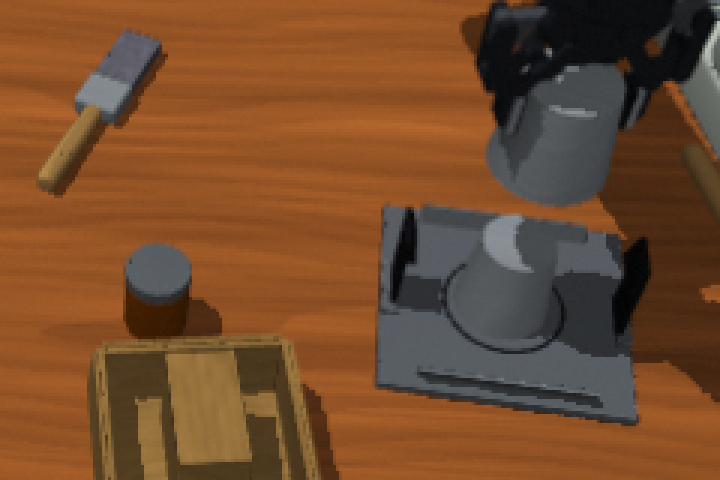

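```bash
python3 -m creep '[{"grip":60,"linear":[1,-0.3,15],"rot":[0,0,0]},{"grip":60,"linear":[0,0,35],"rot":[0,0,0]},{"grip":60,"linear":[0,0,30],"rot":[0,0,0]},{"grip":60,"linear":[0,0,25],"rot":[0,0,0]},{"grip":60,"linear":[0,0,20],"rot":[0,0,0]},{"grip":60,"linear":[0,0,15],"rot":[0,0,0]},{"grip":60,"linear":[0,0,12],"rot":[0,0,0]},{"grip":60,"linear":[0,0,6],"rot":[0,0,0]},{"grip":60,"linear":[0,0,0],"rot":[0,0,0]},{"grip":60,"linear":[0,0,2],"rot":[0,0,0]},{"grip":60,"linear":[0,0,0],"rot":[0,0,0]}]'; python3 to.py 511.5 349 44 7.5
```

```text
time_s: 31.93
eef_pos: [512.3, 349.6, 48.0]
ee_rot: [-0.0, 0.998, 0.065, 0.001]
force: [0.2, 0.3, -1.6]
grip_width: 0.845
t 31.93 pos [512.3 349.6  48. ] yaw 7.48 zax [ 1.3e-03  6.0e-04 -1.0e+00] F [ 0.2  0.3 -1.6] grip 72.2 j6 [0.41 1.85]
delta now-frame [-0.9  0.5  4. ] | rotz -0.0 | delta after rot [-0.9  0.5  4. ] rows 0.1
```

```bash
python3 -m creep '[{"grip":60,"linear":[0,0,2],"rot":[0,0,0]},{"grip":60,"linear":[0,0,1.5],"rot":[0,0,0]},{"grip":60,"linear":[0,0,0],"rot":[0,0,0]}]'; python3 to.py; python3 -m creep '[{"grip":85,"linear":[0,0,0],"rot":[0,0,0]},{"grip":85,"linear":[0,0,0],"rot":[0,0,0]},{"grip":85,"linear":[0,0,0],"rot":[0,0,0]},{"grip":85,"linear":[0,0,0],"rot":[0,0,0]},{"grip":85,"linear":[0,0,-20],"rot":[0,0,0]},{"grip":85,"linear":[0,0,-30],"rot":[0,0,0]},{"grip":85,"linear":[0,0,-35],"rot":[0,0,0]},{"grip":85,"linear":[0,0,-40],"rot":[0,0,0]},{"grip":85,"linear":[0,0,0],"rot":[0,0,0]}]';  python3 - <<'E'
from h import *
p,d=imaging.capture("wrist");cv2.imwrite("pics/w18.png",p[:,:,::-1])
c=imaging.camera_params("wrist");P=cloud(c,d)
s=P[180:330,240:400].reshape(-1,3);s=s[(s[:,2]>80)&(s[:,2]<110)]
print(len(s),np.median(s,0), s.min(0),s.max(0))
A=np.c_[s[:,:2]-np.median(s[:,:2],0),np.ones(len(s))];print("plane",np.linalg.lstsq(A,s[:,2],rcond=None)[0])
p,d=imaging.capture("scene");cv2.imwrite("pics/s18.png",p[180:340,300:540,::-1].repeat(3,0).repeat(3,1))
c=imaging.camera_params("top");p,d=imaging.capture("top");P=cloud(c,d);z=P[:,:,2];cv2.imwrite("pics/t18.png",p[:,:,::-1])
b=np.zeros(z.shape,bool);b[200:300,400:520]=1
for n,z0 in [('handle',154),('roof',116)]:
    m=((abs(z-z0)<5)&b).astype(np.uint8)
    l=cv2.connectedComponentsWithStats(m,connectivity=4);k=1+np.argmax(l[2][1:,4]);uv=np.argwhere(l[1]==k)[:,::-1]
    print(n,len(uv),cast(c,uv,z0)[:,:2].mean(0),cv2.minAreaRect(cast(c,uv,z0+1)[:,:2].astype(np.float32)))
E
python3 to.py 481 -319 230 7.65
```

```text
time_s: 32.18
eef_pos: [512.2, 349.8, 44.7]
ee_rot: [-0.0, 0.998, 0.065, 0.001]
force: [-1.2, -0.4, 3.7]
grip_width: 0.849
t 32.18 pos [512.2 349.8  44.7] yaw 7.5 zax [ 1.3e-03  5.0e-04 -1.0e+00] F [-1.2 -0.4  3.7] grip 72.5 j6 [0.41 1.85]
time_s: 32.93
eef_pos: [514.4, 350.9, 177.0]
ee_rot: [-0.002, 0.998, 0.065, 0.006]
force: [0.7, 0.6, 1.4]
grip_width: 0.992
6581 [509.5152718  348.9996798   84.80894587] [474.4476428  315.80510889  80.00630398] [540.58007797 381.66631341  87.16040146]
plane [-1.10799416e-02 -1.40080655e-03  8.47370428e+01]
handle 330 [ 480.72796943 -319.56179833] ((480.970458984375, -319.02777099609375), (79.77583312988281, 19.638349533081055), 7.497903823852539)
roof 3863 [ 480.60853164 -318.64248529] ((481.0247802734375, -319.8464660644531), (142.84768676757812, 149.3152618408203), 7.616218090057373)
t 33.08 pos [511.6 349.5 168.5] yaw 7.49 zax [-2.e-04 -1.e-04 -1.e+00] F [ 0.3  0.2 -0.5] grip 85.0 j6 [0.41 1.85]
delta now-frame [-117.6  658.8  -61.5] | rotz -0.003 | delta after rot [-119.4  658.5  -61.5] rows 16.1
```

View pics/w18.png

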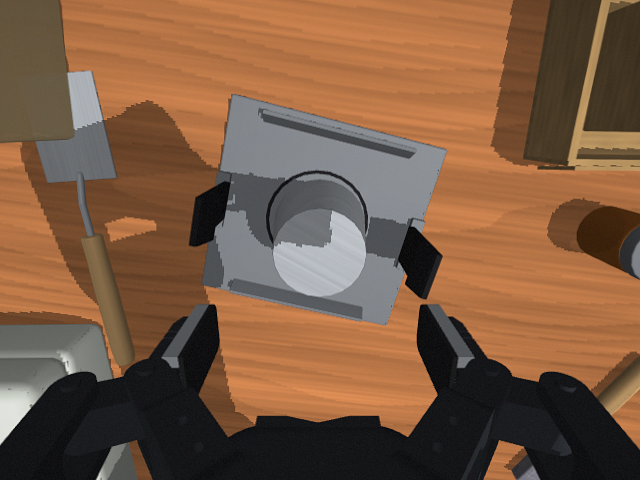

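View pics/s18.png

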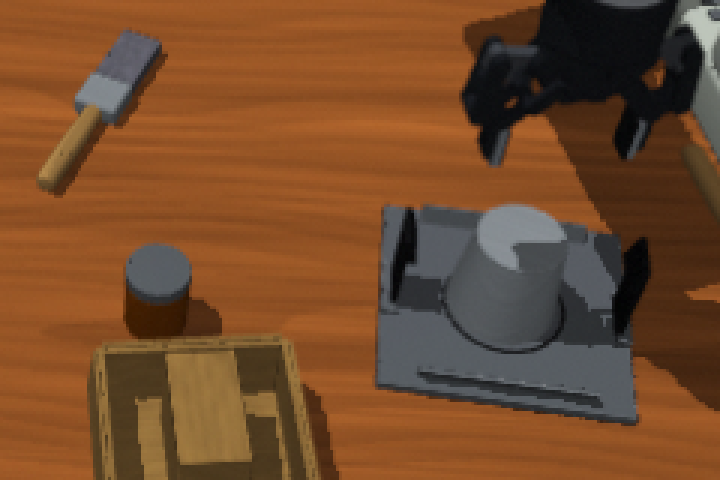

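View pics/t18.png

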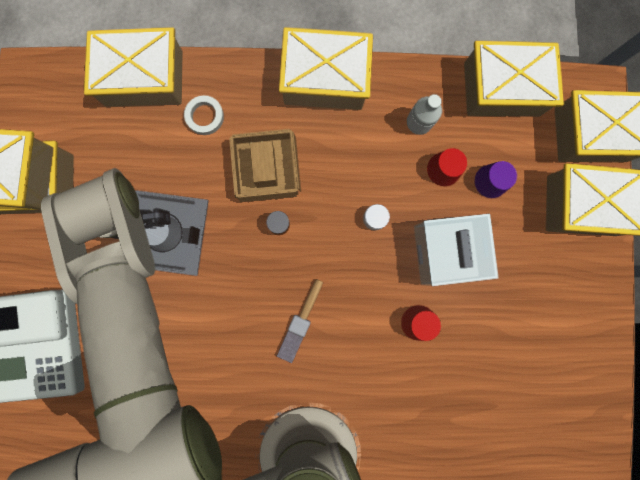

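```bash
python3 -m creep '[{"grip":60,"linear":[-6.5,36.6,-5],"rot":[0,0,0]},{"grip":60,"linear":[-6.5,36.6,-5],"rot":[0,0,0]},{"grip":60,"linear":[-6.5,36.6,-5],"rot":[0,0,0]},{"grip":60,"linear":[-6.5,36.6,-5],"rot":[0,0,0]},{"grip":60,"linear":[-6.5,36.6,-5],"rot":[0,0,0]},{"grip":60,"linear":[-6.5,36.6,-5],"rot":[0,0,0]},{"grip":60,"linear":[-6.5,36.6,-5],"rot":[0,0,0]},{"grip":60,"linear":[-6.5,36.6,-5],"rot":[0,0,0]},{"grip":60,"linear":[-6.5,36.6,-5],"rot":[0,0,0]},{"grip":60,"linear":[-6.5,36.6,-5],"rot":[0,0,0]},{"grip":60,"linear":[-6.5,36.6,-5],"rot":[0,0,0]},{"grip":60,"linear":[-6.5,36.6,-5],"rot":[0,0,0]}]' 60;python3 -m creep '[{"grip":50,"linear":[-6.5,36.6,0],"rot":[0,0,0]},{"grip":50,"linear":[-6.5,36.6,0],"rot":[0,0,0]},{"grip":50,"linear":[-6.5,36.6,0],"rot":[0,0,0]},{"grip":50,"linear":[-6.5,36.6,0],"rot":[0,0,0]},{"grip":50,"linear":[-6.5,36.6,0],"rot":[0,0,0]},{"grip":50,"linear":[-6.5,36.6,0],"rot":[0,0,0]},{"grip":50,"linear":[0,0,0],"rot":[0,0,0]},{"grip":50,"linear":[0,0,0],"rot":[0,0,0]},{"grip":50,"linear":[0,0,0],"rot":[0,0,0]}]'; python3 to.py 481 -319 126 7.6;python3 - <<'E'
from h import *
p,d=imaging.capture("wrist");cv2.imwrite("pics/w19.png",p[:,:,::-1])
E
```

```text
time_s: 34.08
eef_pos: [490.8, -97.6, 227.5]
ee_rot: [-0.001, 0.998, 0.065, -0.001]
force: [0.9, 1.1, 0.0]
grip_width: 0.707
time_s: 34.83
eef_pos: [481.5, -318.1, 227.4]
ee_rot: [-0.001, 0.998, 0.065, -0.001]
force: [0.6, 0.2, -0.2]
grip_width: 0.585
t 34.83 pos [ 481.5 -318.1  227.4] yaw 7.49 zax [-0.0017  0.0021 -1.    ] F [ 0.6  0.2 -0.2] grip 50.0 j6 [-0.79  0.65]
delta now-frame [ -0.5   1.  101.4] | rotz -0.002 | delta after rot [ -0.6   0.8 101.4] rows 2.4
```

View pics/w19.png

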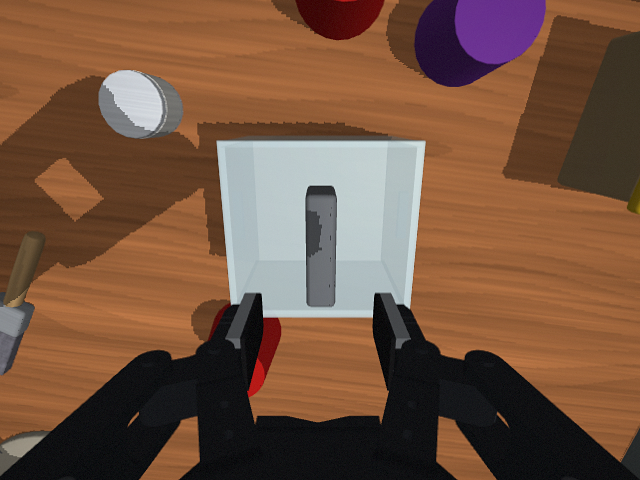

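```bash
python3 -m creep '[{"grip":50,"linear":[-0.5,0.8,20],"rot":[0,0,0]},{"grip":50,"linear":[0,0,30],"rot":[0,0,0]},{"grip":50,"linear":[0,0,30],"rot":[0,0,0]},{"grip":50,"linear":[0,0,20],"rot":[0,0,0]},{"grip":50,"linear":[0,0,0],"rot":[0,0,0]},{"grip":50,"linear":[0,0,0],"rot":[0,0,0]},{"grip":10,"linear":[0,0,0],"rot":[0,0,0]},{"grip":10,"linear":[0,0,0],"rot":[0,0,0]},{"grip":10,"linear":[0,0,0],"rot":[0,0,0]},{"grip":10,"linear":[0,0,0],"rot":[0,0,0]},{"grip":10,"linear":[0,0,0],"rot":[0,0,0]}]' 60; python3 to.py;  python3 -m creep '[{"grip":10,"linear":[0,0,-10],"rot":[0,0,0]},{"grip":10,"linear":[0,0,-20],"rot":[0,0,0]},{"grip":10,"linear":[0,0,-30],"rot":[0,0,0]},{"grip":10,"linear":[0,0,-35],"rot":[0,0,0]},{"grip":10,"linear":[0,0,-35],"rot":[0,0,0]},{"grip":10,"linear":[0,0,-10],"rot":[0,0,0]},{"grip":10,"linear":[0,0,0],"rot":[0,0,0]}]'; python3 to.py 511.5 350 280 -6.3
```

```text
time_s: 35.8
eef_pos: [482.1, -320.2, 130.6]
ee_rot: [0.001, 0.998, 0.065, 0.001]
force: [0.5, 0.9, 6.9]
grip_width: 0.218
t 35.8 pos [ 482.1 -320.2  130.6] yaw 7.5 zax [ 0.0026 -0.0022 -1.    ] F [0.5 0.9 6.9] grip 18.6 j6 [-0.79  0.65]
time_s: 36.38
eef_pos: [481.9, -320.2, 271.7]
ee_rot: [0.002, 0.998, 0.065, 0.002]
force: [-0.3, -0.8, -4.1]
grip_width: 0.221
t 36.38 pos [ 481.9 -320.2  271.7] yaw 7.5 zax [ 0.0038 -0.0039 -1.    ] F [-0.3 -0.8 -4.1] grip 18.9 j6 [-0.79  0.65]
delta now-frame [ 116.8 -660.5  -10.8] | rotz 0.241 | delta after rot [ -44.1 -669.4   -8.3] rows 16.1
```

```bash
python3 -m creep '[{"grip":10,"linear":[0,0,0],"rot":[0,0,0]},{"grip":10,"linear":[4,-22,0],"rot":[0,0,0]},{"grip":10,"linear":[6.4,-36,0],"rot":[0,0,0]},{"grip":10,"linear":[6.4,-36,0],"rot":[0,0,0]},{"grip":10,"linear":[6.4,-36,0],"rot":[0,0,0]},{"grip":10,"linear":[6.4,-36,0],"rot":[0,0,0]},{"grip":10,"linear":[6.4,-36,0],"rot":[0,0,0]},{"grip":10,"linear":[6.4,-36,0],"rot":[0,0,0]},{"grip":10,"linear":[6.4,-36,0],"rot":[0,0,0]},{"grip":10,"linear":[6.4,-36,0],"rot":[0,0,0]},{"grip":10,"linear":[6.4,-36,0],"rot":[0,0,0]},{"grip":10,"linear":[6.4,-36,0],"rot":[0,0,0]}]';python3 -m creep '[{"grip":10,"linear":[6.4,-36,0],"rot":[0,0,0]},{"grip":10,"linear":[6.4,-36,0],"rot":[0,0,0]},{"grip":10,"linear":[6.4,-36,0],"rot":[0,0,0]},{"grip":10,"linear":[6.4,-36,0],"rot":[0,0,0]},{"grip":10,"linear":[6.4,-36,0],"rot":[0,0,0]},{"grip":10,"linear":[6.4,-36,0],"rot":[0,0,0]},{"grip":10,"linear":[6.4,-36,0],"rot":[0,0,0]},{"grip":10,"linear":[3,-18,0],"rot":[0,0,0]},{"grip":10,"linear":[0,0,0],"rot":[0,0,0.08]},{"grip":10,"linear":[0,0,0],"rot":[0,0,0.08]},{"grip":10,"linear":[0,0,0],"rot":[0,0,0.08]},{"grip":10,"linear":[0,0,0],"rot":[0,0,0]}]';python3 -m creep '[{"grip":10,"linear":[0,0,0],"rot":[0,0,0]},{"grip":10,"linear":[0,0,0],"rot":[0,0,0]},{"grip":10,"linear":[0,0,0],"rot":[0,0,0]}]'; python3 to.py 511.5 350 230 -6.2;python3 - <<'E'
from h import *
for n in ["wrist","scene","top"]:
    p,d=imaging.capture(n);cv2.imwrite(f"pics/{n}20.png",p[:,:,::-1])
    np.save(f"d_{n}.npy",d)
E
```

```text
time_s: 37.38
eef_pos: [497.8, 69.8, 266.3]
ee_rot: [-0.0, 0.998, 0.065, -0.002]
force: [1.2, 0.2, -3.6]
grip_width: 0.222
time_s: 38.38
eef_pos: [510.4, 341.7, 265.8]
ee_rot: [0.001, 0.998, -0.056, -0.002]
force: [0.1, 0.1, -3.2]
grip_width: 0.225
time_s: 38.63
eef_pos: [511.0, 341.7, 268.1]
ee_rot: [0.0, 0.999, -0.054, -0.001]
force: [0.6, -0.1, -2.5]
grip_width: 0.216
t 38.63 pos [511.  341.7 268.1] yaw -6.18 zax [-1.1e-03 -4.0e-04 -1.0e+00] F [ 0.6 -0.1 -2.5] grip 18.5 j6 [0.4  2.08]
delta now-frame [-0.4 -8.4 38.1] | rotz 0.0 | delta after rot [-0.4 -8.3 38.1] rows 0.9
```

View pics/wrist20.png

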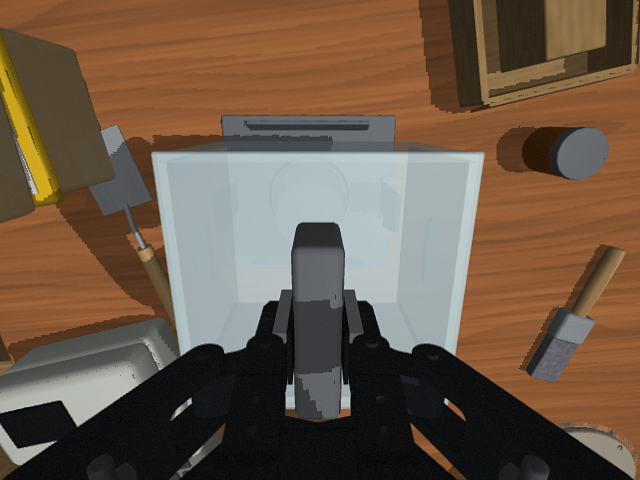

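View pics/scene20.png

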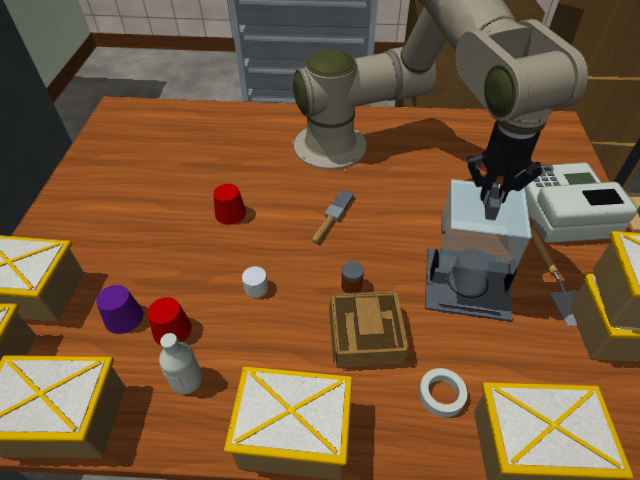

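View pics/top20.png

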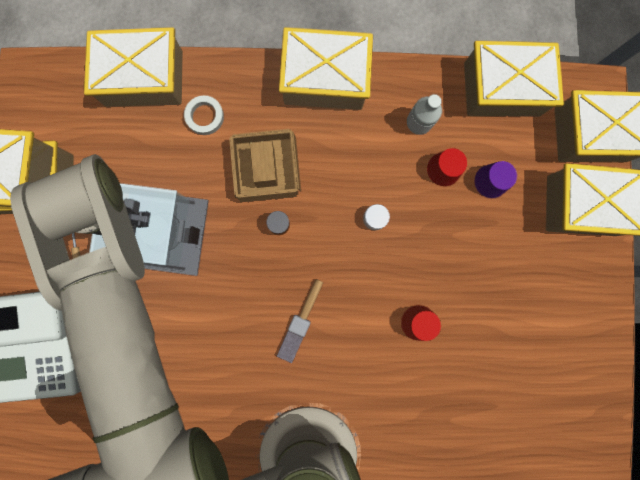

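```bash
python3 - <<'E'
from h import *
p=cv2.imread("pics/wrist20.png");cv2.imwrite("pics/w20c.png",cv2.resize(p[95:260,140:500],None,fx=2.2,fy=2.2,interpolation=cv2.INTER_CUBIC))
p=cv2.imread("pics/scene20.png");cv2.imwrite("pics/s20c.png",cv2.resize(p[170:330,410:540],None,fx=3.6,fy=3.6,interpolation=cv2.INTER_CUBIC))
E
```

```text
(no output)
```

View pics/w20c.png

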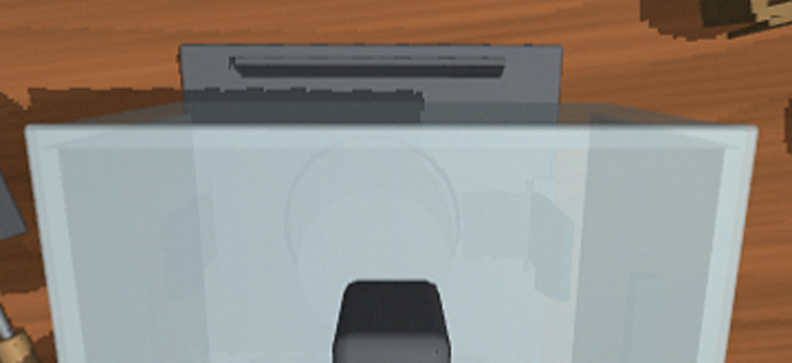

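View pics/s20c.png

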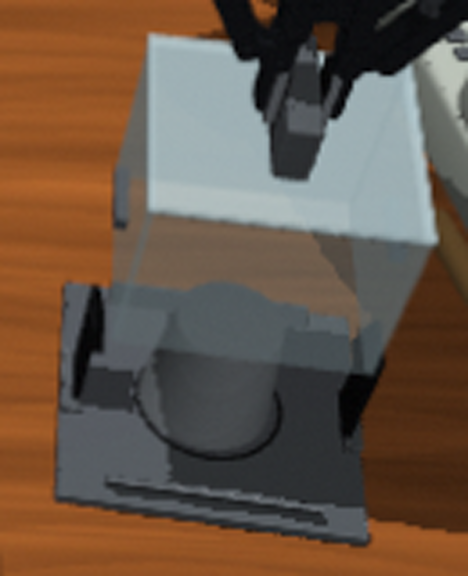

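```bash
python3 ck.py 221.8 115.9 10 395.5 115.9 10 152.3 152.7 255 484 152.7 255 270.3 195 10 349.3 195 10; python3 - <<'E'
import numpy as np
a=np.radians(-6.2);print(np.array([511.7,350.4])+90*np.array([np.cos(a),np.sin(a)]), np.array([511,341.7])+69.*np.array([np.cos(a),np.sin(a)]))
E
```

```text
[221.8, 115.9, 10.0] [609.3 435.5  10. ]
[395.5, 115.9, 10.0] [588.9 248.6  10. ]
[152.3, 152.7, 255.0] [587.1 405.5 255. ]
[484.0, 152.7, 255.0] [571.5 262.5 255. ]
[270.3, 195.0, 10.0] [517.7 396.3  10. ]
[349.3, 195.0, 10.0] [507.8 305.3  10. ]
[601.17358676 340.68005799] [579.59641651 334.24804446]
```

```bash
python3 -m creep '[{"grip":10,"linear":[-0.7,-5,0],"rot":[0,0,0]},{"grip":10,"linear":[0,-4.2,10],"rot":[0,0,0]},{"grip":10,"linear":[0,0,15],"rot":[0,0,0]},{"grip":10,"linear":[0,0,15],"rot":[0,0,0]},{"grip":10,"linear":[0,0,8],"rot":[0,0,0]},{"grip":10,"linear":[0,0,0],"rot":[0,0,0]},{"grip":10,"linear":[0,0,0],"rot":[0,0,0]},{"grip":10,"linear":[0,0,0],"rot":[0,0,0]}]'; python3 to.py 511.3 350.9 141 -6.2;python3 - <<'E'
from h import *
p,d=imaging.capture("scene");cv2.imwrite("pics/s21.png",cv2.resize(p[170:330,410:540,::-1],None,fx=3.6,fy=3.6,interpolation=cv2.INTER_CUBIC))
p,d=imaging.capture("wrist");cv2.imwrite("pics/w21.png",p[:,:,::-1])
E
```

```text
time_s: 39.45
eef_pos: [511.8, 351.3, 221.7]
ee_rot: [-0.0, 0.999, -0.055, 0.001]
force: [-0.7, -1.0, -3.3]
grip_width: 0.221
t 39.45 pos [511.8 351.3 221.7] yaw -6.25 zax [ 1.5e-03  7.0e-04 -1.0e+00] F [-0.7 -1.  -3.3] grip 18.9 j6 [0.41 2.09]
delta now-frame [-0.5  0.5 80.7] | rotz -0.001 | delta after rot [-0.4  0.5 80.7] rows 1.9
```

View pics/s21.png

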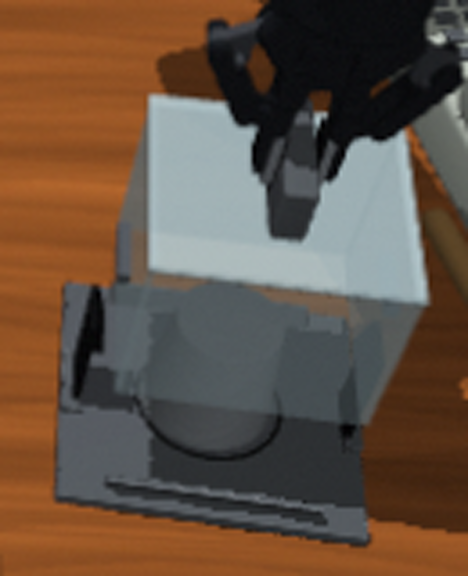

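View pics/w21.png

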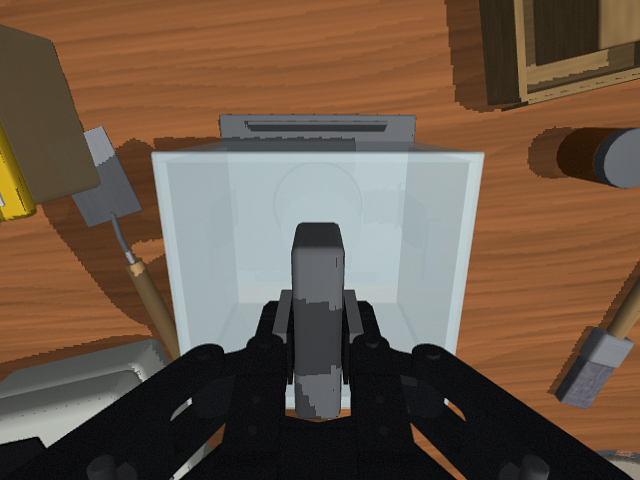

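```bash
python3 -m creep '[{"grip":10,"linear":[0,0,10],"rot":[0,0,0]},{"grip":10,"linear":[0,0,12],"rot":[0,0,0]},{"grip":10,"linear":[0,0,12],"rot":[0,0,0]},{"grip":10,"linear":[0,0,0],"rot":[0,0,0]}]'; python3 to.py; python3 -m creep '[{"grip":10,"linear":[0,0,8],"rot":[0,0,0]},{"grip":10,"linear":[0,0,8],"rot":[0,0,0]},{"grip":10,"linear":[0,0,0],"rot":[0,0,0]},{"grip":10,"linear":[0,0,0],"rot":[0,0,0]}]'; python3 to.py 511.3 350.9 141 -6.2
```

```text
time_s: 39.88
eef_pos: [510.5, 350.6, 183.9]
ee_rot: [0.001, 0.999, -0.055, -0.002]
force: [0.3, 0.6, -4.0]
grip_width: 0.219
t 39.88 pos [510.5 350.6 183.9] yaw -6.26 zax [-0.0041 -0.0018 -1.    ] F [ 0.3  0.6 -4. ] grip 18.7 j6 [0.41 2.09]
time_s: 40.22
eef_pos: [511.4, 351.1, 170.6]
ee_rot: [0.0, 0.999, -0.055, -0.0]
force: [-0.0, -0.6, -3.9]
grip_width: 0.22
t 40.22 pos [511.4 351.1 170.6] yaw -6.26 zax [-4.e-04 -1.e-04 -1.e+00] F [-0.  -0.6 -3.9] grip 18.8 j6 [0.41 2.09]
delta now-frame [-0.1  0.2 29.6] | rotz -0.001 | delta after rot [-0.1  0.2 29.6] rows 0.7
```

No lateral contact. I'll press down in stages.

```bash
python3 -m creep '[{"grip":10,"linear":[0,0,5],"rot":[0,0,0]},{"grip":10,"linear":[0,0,5],"rot":[0,0,0]},{"grip":10,"linear":[0,0,0],"rot":[0,0,0]}]' 80; python3 to.py; python3 -m creep '[{"grip":10,"linear":[0,0,5],"rot":[0,0,0]},{"grip":10,"linear":[0,0,5],"rot":[0,0,0]},{"grip":10,"linear":[0,0,0],"rot":[0,0,0]}]'; python3 to.py 511.3 350.9 141 -6.2
```

```text
time_s: 40.47
eef_pos: [511.6, 351.0, 160.4]
ee_rot: [0.0, 0.999, -0.055, 0.0]
force: [1.7, -0.1, -3.7]
grip_width: 0.219
t 40.47 pos [511.6 351.  160.4] yaw -6.26 zax [ 3.e-04 -1.e-04 -1.e+00] F [ 1.7 -0.1 -3.7] grip 18.7 j6 [0.41 2.09]
time_s: 40.72
eef_pos: [511.4, 350.9, 150.0]
ee_rot: [0.0, 0.999, -0.055, -0.0]
force: [1.8, -0.4, -3.3]
grip_width: 0.214
t 40.72 pos [511.4 350.9 150. ] yaw -6.26 zax [-3.e-04 -3.e-04 -1.e+00] F [ 1.8 -0.4 -3.3] grip 18.3 j6 [0.41 2.09]
delta now-frame [-0.1  0.1  9. ] | rotz -0.001 | delta after rot [-0.1  0.1  9. ] rows 0.2
```

```bash
python3 - <<'E'
from h import *
p,d=imaging.capture("scene");cv2.imwrite("pics/s22.png",cv2.resize(p[190:330,410:540,::-1],None,fx=4,fy=4,interpolation=cv2.INTER_CUBIC))
p,d=imaging.capture("wrist");cv2.imwrite("pics/w22.png",p[:,:,::-1])
E
```

```text
(no output)
```

View pics/s22.png

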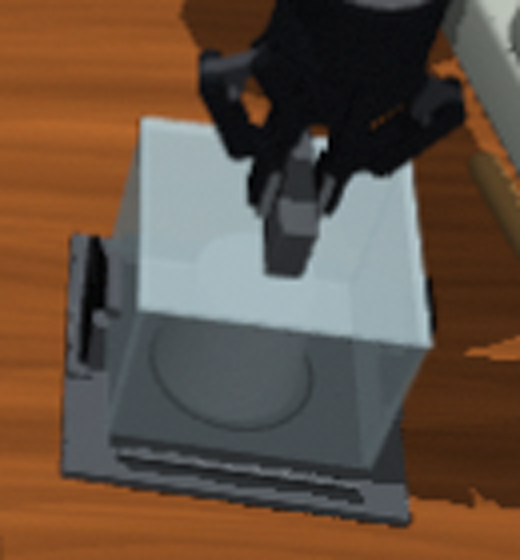

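View pics/w22.png

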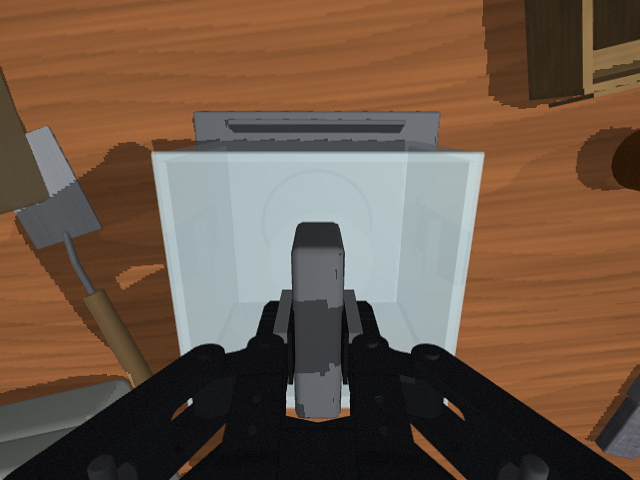

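```bash
python3 -m creep '[{"grip":10,"linear":[0,0,4],"rot":[0,0,0]},{"grip":10,"linear":[0,0,0],"rot":[0,0,0]}]'; python3 to.py; python3 -m creep '[{"grip":10,"linear":[0,0,4],"rot":[0,0,0]},{"grip":10,"linear":[0,0,0],"rot":[0,0,0]}]'; python3 to.py;python3 -m creep '[{"grip":10,"linear":[0,0,4],"rot":[0,0,0]},{"grip":10,"linear":[0,0,0],"rot":[0,0,0]}]'; python3 to.py
```

```text
time_s: 40.98
eef_pos: [511.3, 351.0, 146.2]
ee_rot: [0.0, 0.999, -0.055, -0.0]
force: [1.7, 1.2, -3.5]
grip_width: 0.219
t 40.98 pos [511.3 351.  146.2] yaw -6.26 zax [-6.e-04 -3.e-04 -1.e+00] F [ 1.7  1.2 -3.5] grip 18.7 j6 [0.41 2.09]
time_s: 41.15
eef_pos: [510.8, 350.8, 141.7]
ee_rot: [0.001, 0.999, -0.055, -0.001]
force: [-0.5, -0.5, -3.7]
grip_width: 0.211
t 41.15 pos [510.8 350.8 141.7] yaw -6.26 zax [-2.1e-03 -9.0e-04 -1.0e+00] F [-0.5 -0.5 -3.7] grip 18.1 j6 [0.41 2.09]
time_s: 41.32
eef_pos: [511.2, 351.1, 140.8]
ee_rot: [0.0, 0.999, -0.054, 0.0]
force: [-7.1, -3.1, 15.1]
grip_width: 0.215
t 41.32 pos [511.2 351.1 140.8] yaw -6.24 zax [ 3.e-04 -1.e-04 -1.e+00] F [-7.1 -3.1 15.1] grip 18.4 j6 [0.41 2.09]
```

```bash
python3 - <<'E'
from h import *
p,d=imaging.capture("scene");cv2.imwrite("pics/s23.png",cv2.resize(p[190:330,410:540,::-1],None,fx=4,fy=4,interpolation=cv2.INTER_CUBIC))
c=imaging.camera_params("scene");P=cloud(c,d)
print("roof scene",[np.round(P[v,u],1) for u,v in [(455,240),(500,255),(455,255),(448,262)]])
p,d=imaging.capture("wrist");cv2.imwrite("pics/w23.png",p[:,:,::-1])
c=imaging.camera_params("wrist");P=cloud(c,d);print("roof wrist",[np.round(P[v,u],1) for u,v in [(200,200),(430,200),(318,180)]])
E
```

```text
roof scene [array([486.7, 302. , 125.4]), array([524.7, 392.9, 125.5]), array([531.8, 296.5, 126.9]), array([550.5, 280.1, 124.6])]
roof wrist [array([564.1, 399. , 125.9]), array([552.6, 294.7, 125.5]), array([567.3, 344.6, 126.2])]
```

View pics/s23.png

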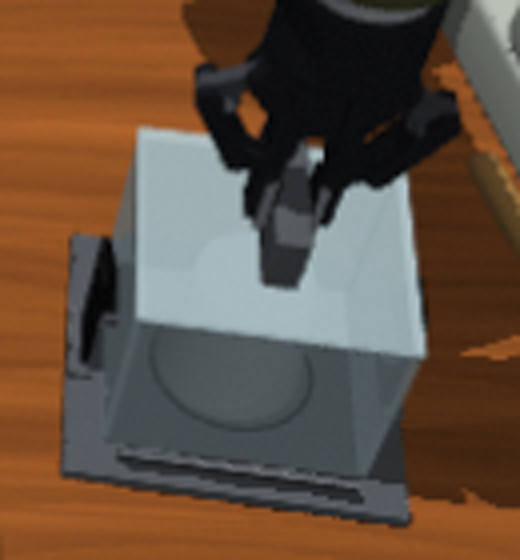

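View pics/w23.png

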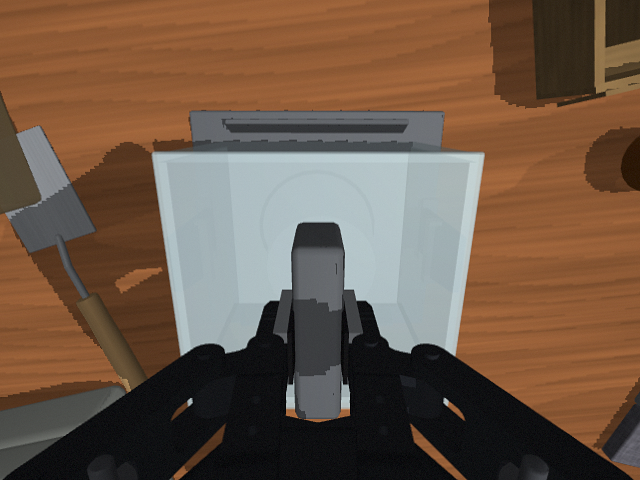

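```bash
python3 -m creep '[{"grip":10,"linear":[0,0,2],"rot":[0,0,0]},{"grip":10,"linear":[0,0,0],"rot":[0,0,0]},{"grip":10,"linear":[0,0,0],"rot":[0,0,0]}]'; python3 to.py; python3 - <<'E'
from h import *
p,d=imaging.capture("scene");cv2.imwrite("pics/s24.png",cv2.resize(p[230:290,425:520,::-1],None,fx=8,fy=8,interpolation=cv2.INTER_CUBIC))
c=imaging.camera_params("scene");P=cloud(c,d)
print("roof scene",[np.round(P[v,u],1) for u,v in [(455,240),(500,255),(455,255),(448,262)]])
E
```

```text
time_s: 41.67
eef_pos: [511.2, 351.1, 140.8]
ee_rot: [-0.0, 0.999, -0.054, 0.001]
force: [-11.9, -6.4, 26.3]
grip_width: 0.215
t 41.67 pos [511.2 351.1 140.8] yaw -6.23 zax [ 1.7e-03  2.0e-04 -1.0e+00] F [-11.9  -6.4  26.3] grip 18.3 j6 [0.41 2.09]
roof scene [array([486.1, 302.2, 124.7]), array([523.9, 393.2, 124.6]), array([532.2, 296.4, 127.3]), array([552.6, 279.4, 127.1])]
```

View pics/s24.png

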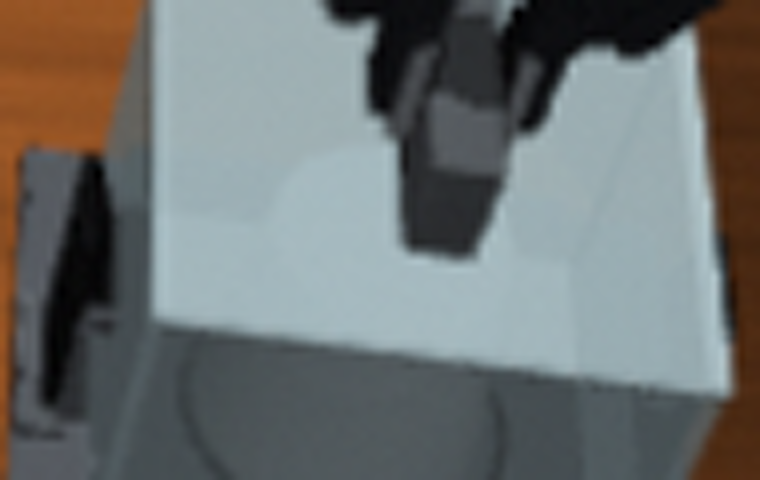

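It has bottomed at the expected height: force rises to 26 N with no further travel. Now I'll unload, release and back off.

```bash
python3 -m creep '[{"grip":10,"linear":[0,0,-3],"rot":[0,0,0]},{"grip":10,"linear":[0,0,0],"rot":[0,0,0]},{"grip":40,"linear":[0,0,0],"rot":[0,0,0]},{"grip":40,"linear":[0,0,0],"rot":[0,0,0]},{"grip":50,"linear":[0,0,0],"rot":[0,0,0]},{"grip":50,"linear":[0,0,-25],"rot":[0,0,0]},{"grip":50,"linear":[0,0,-40],"rot":[0,0,0]},{"grip":50,"linear":[0,0,-40],"rot":[0,0,0]},{"grip":50,"linear":[0,0,-20],"rot":[0,0,0]},{"grip":50,"linear":[-10,40,0],"rot":[0,0,0]},{"grip":50,"linear":[-10,40,0],"rot":[0,0,0]},{"grip":50,"linear":[-10,40,0],"rot":[0,0,0]}]'; python3 -m creep '[{"grip":50,"linear":[-10,40,0],"rot":[0,0,0]},{"grip":50,"linear":[-10,40,0],"rot":[0,0,0]},{"grip":50,"linear":[-10,40,0],"rot":[0,0,0]},{"grip":50,"linear":[-10,40,0],"rot":[0,0,0]},{"grip":50,"linear":[0,0,0],"rot":[0,0,0]},{"grip":50,"linear":[0,0,0],"rot":[0,0,0]}]';python3 - <<'E'
from h import *
for n in ["scene","top"]:
    p,d=imaging.capture(n);c=imaging.camera_params(n);P=cloud(c,d);z=P[:,:,2]
    cv2.imwrite(f"pics/{n}25.png",p[:,:,::-1])
    if n=="scene": cv2.imwrite("pics/s25c.png",cv2.resize(p[210:330,415:530,::-1],None,fx=5,fy=5,interpolation=cv2.INTER_CUBIC))
    else: cv2.imwrite("pics/t25c.png",cv2.resize(p[170:295,95:230,::-1],None,fx=4,fy=4,interpolation=cv2.INTER_CUBIC))
    for nm,z0 in [('handle',165),('roof',127)]:
        m=(abs(z-z0)<6)&(P[:,:,0]>420)&(P[:,:,0]<600)&(P[:,:,1]>260)&(P[:,:,1]<440)
        X=P[m];print(n,nm,len(X),np.median(X[:,2]));uv=np.argwhere(m)[:,::-1]
        A=np.c_[X[:,:2]-X[:,:2].mean(0),np.ones(len(X))];print("  tilt",np.linalg.lstsq(A,X[:,2],rcond=None)[0][:2],cv2.minAreaRect(cast(c,uv,z0)[:,:2].astype(np.float32)))
E
```

```text
time_s: 42.72
eef_pos: [467.7, 233.9, 264.3]
ee_rot: [0.0, 0.999, -0.054, -0.0]
force: [0.3, -0.2, 0.0]
grip_width: 0.587
time_s: 43.22
eef_pos: [411.2, 79.0, 265.0]
ee_rot: [-0.0, 0.998, -0.056, 0.0]
force: [0.3, -0.0, 0.2]
grip_width: 0.587
scene handle 278 163.60240992593774
  tilt [0.00519014 0.01694123] ((514.184326171875, 349.2640686035156), (20.314117431640625, 83.09262084960938), 81.78720092773438)
scene roof 3036 126.09257232899195
  tilt [-0.00070885  0.00070912] ((513.01708984375, 348.4707336425781), (147.48959350585938, 145.00860595703125), 83.78638458251953)
top handle 405 164.41838150303033
  tilt [0.013352   0.02548077] ((510.7787780761719, 349.0716247558594), (22.84306526184082, 80.5165786743164), 83.53620910644531)
top roof 4049 126.62950574167516
  tilt [0.0023377  0.00031857] ((510.9166259765625, 350.26556396484375), (149.50396728515625, 143.18846130371094), 83.77613830566406)
```

View pics/s25c.png

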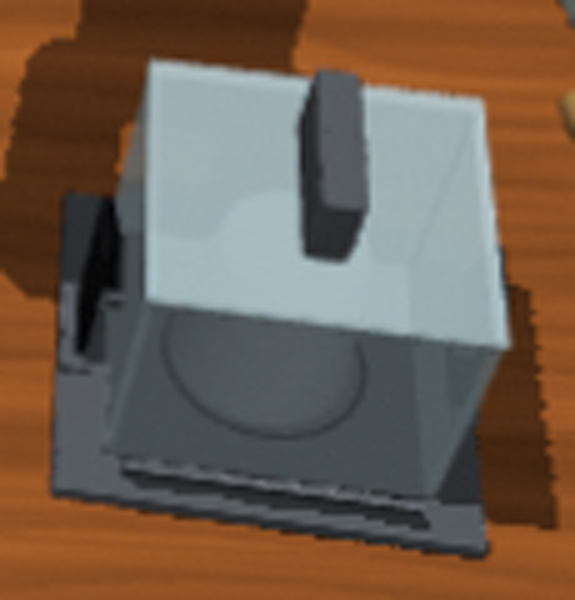

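View pics/t25c.png

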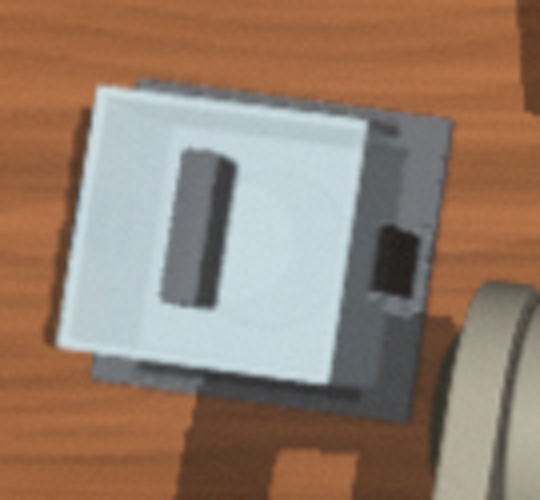

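View pics/scene25.png

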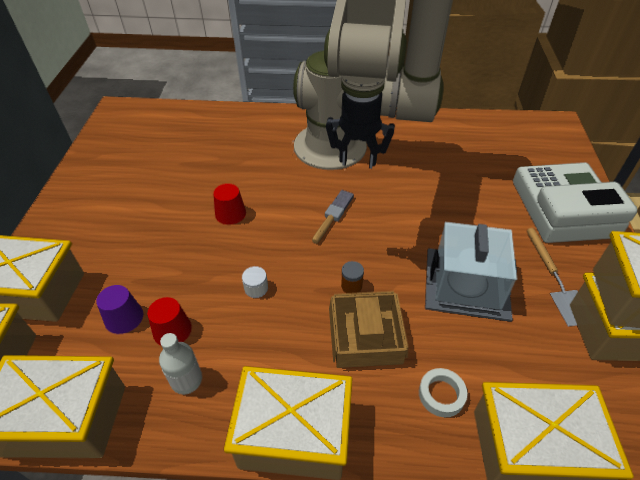

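Top view: the -y hook's top is at the same pixels as at the start, around (198,235), so it is upright. The +y hook is partly hidden by the cover, so I'll look at it from that side with the wrist camera.

```bash
python3 -m creep '[{"grip":50,"linear":[0,-40,-5],"rot":[0,0,0]},{"grip":50,"linear":[0,-40,-5],"rot":[0,0,0]},{"grip":50,"linear":[0,-40,-5],"rot":[0,0,0]},{"grip":50,"linear":[0,-40,-5],"rot":[0,0,0]},{"grip":50,"linear":[0,-40,-5],"rot":[0,0,0]},{"grip":50,"linear":[0,-40,-5],"rot":[0,0,0]},{"grip":50,"linear":[0,-40,0],"rot":[0,0,0]},{"grip":50,"linear":[0,-40,0],"rot":[0,0,0]},{"grip":50,"linear":[0,-40,0],"rot":[0,0,0]},{"grip":50,"linear":[0,0,0],"rot":[0,0,0]},{"grip":50,"linear":[0,0,0],"rot":[0,0,0]}]';python3 - <<'E'
from h import *
p,d=imaging.capture("wrist");cv2.imwrite("pics/w26.png",p[:,:,::-1])
p,d=imaging.capture("top");cv2.imwrite("pics/t26.png",p[:,:,::-1])
E
```

```text
time_s: 44.23
eef_pos: [449.3, 441.1, 292.6]
ee_rot: [0.001, 0.999, -0.052, -0.001]
force: [0.6, -0.7, -0.2]
grip_width: 0.588
```

View pics/w26.png

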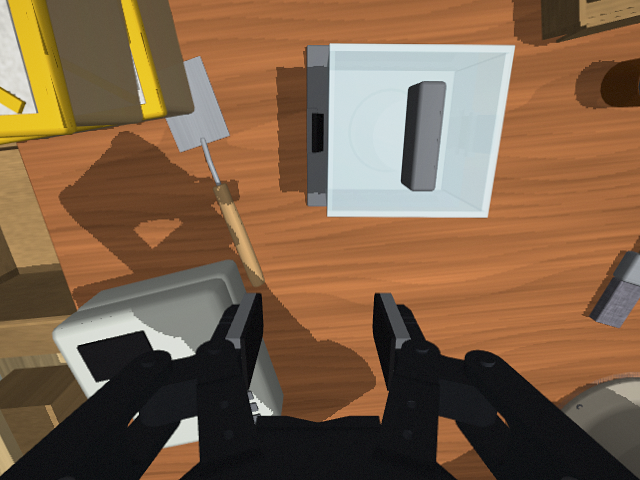

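```bash
python3 - <<'E'
from h import *
c=imaging.camera_params("wrist");p=cv2.imread("pics/w26.png")
m=np.zeros(p.shape[:2],bool);m[100:165,300:328]=p[100:165,300:328].max(2)<45
uv=np.argwhere(m)[:,::-1];print(len(uv),uv.min(0),uv.max(0))
a=np.radians(-6.2);b=np.array([511.4,350.5])
def yb(c,uv,z): X=cast(c,uv,z)[:,:2]-b;return X@[-np.sin(a),np.cos(a)]
print("wrist +y hook base-y at z=90:",np.percentile(yb(c,uv,90),[2,50,98]))
ct=imaging.camera_params("top");p=cv2.imread("pics/top25.png")
for f in ["t1","top25"]:
    p=cv2.imread(f"pics/{f}.png");m=np.zeros(p.shape[:2],bool);m[218:250,186:204]=p[218:250,186:204].max(2)<45
    uv=np.argwhere(m)[:,::-1];print(f,"-y hook:",len(uv),np.percentile(yb(ct,uv,90),[2,50,98]))
E
python3 to.py
```

```text
445 [312 113] [323 152]
wrist +y hook base-y at z=90: [75.9364214  81.59144911 86.37571615]
t1 -y hook: 111 [-100.4405804   -92.1234173   -83.22435159]
top25 -y hook: 115 [-100.41932868  -92.17982213  -82.69522798]
t 44.33 pos [450.  438.7 294.4] yaw -6.18 zax [-5.e-04 -6.e-04 -1.e+00] F [-0.4 -0.1 -0.6] grip 50.3 j6 [0.59 2.27]
```

```bash
python3 -c "
from rig import ctrl
print(ctrl.finish_job())"
```

```text
the job is handed in; nothing more can be done
None
```

The job is done and handed in at about 44 s. The packing block is in the carton, and all five grey steel cups are nested mouth down at the base centre, 1 to 5. The clear cover was pushed down until it stopped, then released. I left the jar, tin, and red and purple cups alone, and they look unmoved in the pictures.

**Last checks after release:**
- **Cover:** The roof reads 126–127 mm against 127 mm expected at home. It is level to about 0.002 rad, aligned with the base to within 0.01 rad, and within about 3 mm of centre.
- **Hooks:** The +y hook spans 76–86 mm from the centre, which matches upright. The -y hook is at the same pixels as at the start.
- **Cups and block:** Both were seen in place. The cup stack's top read about 5 mm low in the wrist camera's depth; cup 4 read low by the same amount, so I took it as camera bias.

**One thing that did not fit:** I never saw the roughly 10 N hook resistance on the way down. The force stayed at the cover's weight until the cover bottomed at the expected height, then rose to 26 N with no further travel. That the hooks clicked over is therefore judged from the cover height and the hook positions, not from a felt snap.

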